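# Spin a castor wheel and stop it valve up

### The arm

A 7-joint arm with a two-finger parallel gripper is mounted at the origin on the work surface. World frame = base frame: x ahead of the robot, y to its left, z up, the work surface at z = 0. Lengths are in m, angles in rad, forces in N, time in s.
With the tool pointing down it reaches from about 0.425 to 0.875 m from the base axis. Payload 4.7 kg.
Tool frame: the origin (TCP) lies between the finger pads; the fingertips stand 11 mm ahead of it and the grasp point (between the pads) lies 8 mm behind it; z points along the fingers, y is the direction in which the jaws open and shut (so a half turn about z gives the same grasp; the last joint's range is limited). The gripper opens to 87 mm and grips with 3 to 60 N. Pads are 19 mm wide; open, the fingers measure 117 mm over their backs; the gripper's body (75 mm by 190 mm) begins 51 mm behind the grasp point.
Start: joints at [1.194, 0.321, -0.07, 1.45, 0.023, 1.371, -0.057], TCP at [0.248, -0.601, 0.197] pointing down, gripper open.
Joint ranges: [-2.86, 2.86], [-0.3, 2.09], [-1.38, 1.24], [0.06, 2.45], [-1.56, 4.7], [0.09, 2.05], [-2.69, 2.69]. Speed limits (rad/s): [2.57, 2.57, 3.14, 3.14, 3.14, 3.14, 3.14].

### API

Orientations are given as a rotation vector (axis times angle).
In Python, from bench import ctrl gives the robot as it stands.
- The arm moves only by the tool servo_tool, never from a script. Its argument "series" is a list of rows, each an object with "travel": the shift along the tool's x, y, z in m, a list of three; "angular": the turn, a rotation vector about the tool's x, y, z in rad, a list of three. A call has 1 to 5 rows; each row shifts and turns the commanded pose from where the row before left it, along the tool's axes as they then stand; what a row does not reach is not made up. A row lasts 1/10 s, in which the tool goes at most 50 mm and 8.59 degrees, less where a joint would pass 70% of its speed; a pose out of reach is approached as far as the arm can. A call with a gripper value outside its range is refused whole. "claw" is the finger opening in m, from 0 to 0.087, set as the call begins (left out, the last holds). The fingers move at their own pace and stop on an object; "squeeze" is the grip in N (left out, the last holds). Time passes only in rows, so rows that do not move let the fingers close. It gives the time, the measured TCP pose, the force and the opening at its end, in the units of the state.
- ctrl.get_state(): the state, without advancing time (a new reading comes with each control period).
- ctrl.get_image(name): name is "scene" or "top"; returns the picture (384x512x3 uint8, red, green, blue); there is no depth.
- ctrl.calibration(name): a dict with "fx", "fy", "cx", "cy" (pixels), "rvec" (rotation vector, rad) and "tvec" (3), from world to camera coordinates, as OpenCV has them. Camera axes: x right, y down, z forward; pixel columns grow to the right and rows downward; lengths in m; the calibration is good to about 2 mm. A picture is of the moment at which its call begins. calibration takes no time and is no camera call.
- ctrl.close_job(): hands the job in, once; it reports no verdict.
The state is a dict: "time": time; "joint_positions": joint angles; "qd": joint speeds; "joint_torque": joint torques, N m; "position": TCP position; "tool_rot": TCP orientation; "ft_force": force on the tool from outside, world axes, zero at the start; "torque": the same for the moment, N m; "grip_width": opening from 0.0 (shut) to 1.0 (fully open).
Only numpy, scipy, OpenCV 4.12 (cv2) and the standard library are available. Lean on these libraries where they do the work, as an engineer would, in place of code of your own. Each camera call takes 0.05 s, during which the arm holds its last target.

### The job

Check the bearings of the castor clamped upside down in the vice: flick its tyre with a fingertip so that the wheel spins a quarter turn a second or faster, and let it run untouched for at least three seconds. Then brake it with a fingertip on the tyre so that it stops with its air valve at twelve o'clock (within half an hour either way), keep the finger on the stopped wheel for a moment, and take the hand away. Only touch the wheel, never grip it, and leave the spanner, gauge and grease jar alone.

Things in the scene. Friction and masses are not known exactly. Their poses are not given: they have to be found in the camera images.
- wheel (a joint): Turn of the castor wheel on its axle, rad, unlimited (counts on past 2 pi, and below 0), either way. 0 or any whole turn: air valve at twelve o'clock, straight above the axle; at value q the valve is 45.5*cos(q) mm above the axle and 45.5*sin(q) mm towards -y of axle. About 0.9 kg, balanced: it stays at any angle. Free bearings: it loses only about 0.03 to 0.07 rad/s each second.
- axle (a point): Centre of the wheel, 175 mm above the bench, fixed. x: along the axle (level); y: level, in the plane of the wheel; z up. The wheel has a black rubber tyre, 175 mm across (radius 87.5 mm), 45 mm wide. Beside the wheel's upper half nothing stands; the fork legs come up from below on both sides, to 15 mm above the axle; axle ends 45 mm out along x.
- crest (a point): Highest point of the tread, fixed, 87.5 mm straight above the axle and 262.5 mm over the bench; axes as axle. The tread here moves along y. To the touch it is a plain cylinder, flat for 23 mm across. It hardly gives (under 1 mm at 30 N), so come down on it slowly. A fingertip pressed on with a few newtons takes the wheel along by friction at the finger's speed, or stops it within about 0.05 s.
- valve (a point): Where the black rubber air valve (10 mm thick, 28 mm long with its cap, pointing inwards to the axle) leaves the white rim: 45.5 mm from the axle, on the wheel face that looks to +x, away from the robot. It turns with the wheel and is the only such stem on it; four small bolt heads sit evenly round the hub.
- fork: Aluminium castor fork, 72 mm wide, upside down with its stem in the vice; it carries the wheel. Origin on the stem axis on top of the vice jaws, 65 mm above the bench; axes as axle. The axle is 110 mm above and 40 mm along +y of the origin.
- vice: Low grey machine vice fixed to the bench, 255 mm long along x with its screw handle to -x, 155 mm wide over the lugs, 65 mm high. Origin on the bench below the castor stem; axes as axle.
- spanner: Loose open-ended spanner, 150 mm long, lying on the bench along its own x axis; origin under its middle. Bystander.
- gauge: Loose pencil-shaped tyre pressure gauge, 150 mm long, 19 mm thick at the head, lying along its own x axis; origin under its barrel. Bystander.
- grease: Loose grey grease jar with a steel lid, 60 mm across, 65 mm high, standing; origin under its centre. Bystander.

How it is judged:
On the way, in this order (a step that is already met when the one before it is completed fails the run):
1. the wheel spins by itself, faster than 1 rad/s and touched by nothing, for 2.8 s on end ((velocity of joint wheel above 1 rad/s or velocity of joint wheel below -1 rad/s) and contact force between anything else and fork below 0.05 N), for 2.8 s.
2. a finger on the tyre holds the wheel stopped with the valve within 15 degrees of twelve o'clock (contact force between the fingers and fork above 0.3 N and velocity of joint wheel between -0.08 and 0.08 rad/s and z of valve in the frame of axle above 0 m and y of valve in the frame of axle between -0.012 and 0.012 m), for 0.2 s.
At the end, for the whole second after the job is handed in: The wheel stands still (under 0.05 rad/s) with the valve above the axle and within 12 mm (15 degrees) of the plumb line through it; spanner, gauge and jar within 20 mm of where they were (velocity of joint wheel between -0.05 and 0.05 rad/s and z of valve in the frame of axle above 0 m and y of valve in the frame of axle between -0.012 and 0.012 m and distance of each of spanner, gauge, grease from where it was at the start of the episode below 0.02 m); the robot touches nothing.
It fails at once if the gripper takes the tyre between its fingers (grasp point within 95 mm of the axle; a fingertip on the tread keeps it beyond 100 mm) (distance between the grasp point and axle below 0.095 m).
It fails at once if a bystander is lifted or pushed more than 30 mm (distance of any of spanner, gauge, grease from where it was at the start of the episode above 0.03 m).
It also fails if it takes over 45 s, if anything falls off the work surface, if the arm or the gripper's body presses on something with over 40 N, if the wrist force passes 120 N, or if a joint passes its speed limit or range.

## Working session

There is one attempt and no reset: what is moved stays moved. The work goes in short steps, Python scripts to look and compute and a tool call to move; the robot and the scene stay as the last step left them, time stands still between calls to the robot, and variables do not carry over. Pictures are saved under pics/ and viewed, and the job is handed in when it is done.

Besides the shell and the picture viewer there is one more tool, called after "Emit:" as name([rows], argument=value, ...), one row to a line, values as JSON. servo_tool: Moves the arm, as the interface text tells. Its arguments: {"type":"object","properties":{"series":{"type":"array","items":{"type":"object","properties":{"travel":{"type":"array","items":{"type":"number"}},"angular":{"type":"array","items":{"type":"number"}}}}},"claw":{"type":"number"},"squeeze":{"type":"number"}},"required":["series"]}

```bash
mkdir -p pics
cat > h.py <<'E'
import numpy as np,cv2
from bench import ctrl
def cal(n):
    c=ctrl.calibration(n); K=np.array([[c['fx'],0,c['cx']],[0,c['fy'],c['cy']],[0,0,1.]])
    R=cv2.Rodrigues(np.array(c['rvec'],float))[0]; return K,R,np.array(c['tvec'],float).reshape(3)
def ray(n,u,v):
    K,R,t=cal(n); d=R.T@np.linalg.inv(K)@np.array([u,v,1.]); return -R.T@t,d/np.linalg.norm(d)
def onplane(n,u,v,ax,val):
    o,d=ray(n,u,v); return o+d*(val-o[ax])/d[ax]
def proj(n,p):
    K,R,t=cal(n); q=K@(R@np.array(p,float)+t); return q[:2]/q[2]
def snap(n,name):
    im=ctrl.get_image(n); cv2.imwrite('pics/'+name+'.png',im[:,:,::-1]); return im
E
python3 - <<'E'
from h import *
s=ctrl.get_state(); print({k:np.round(v,3) for k,v in s.items()})
for n in ('scene','top'):
    snap(n,n+'0'); K,R,t=cal(n); print(n,K[0,0],K[0,2],K[1,2],'pos',-R.T@t,'fwd',R[2])
E
```

```text
{'time': np.float64(0.0), 'joint_positions': array([ 1.194,  0.322, -0.07 ,  1.452,  0.023,  1.371, -0.057]), 'qd': array([ 0.001, -0.001, -0.001,  0.002, -0.001, -0.   , -0.002]), 'joint_torque': array([ 0.0000e+00, -4.9129e+01, -4.0400e-01, -3.1252e+01, -6.4000e-02,
        4.4000e-02,  0.0000e+00]), 'position': array([ 0.247, -0.6  ,  0.196]), 'tool_rot': array([-3.08e+00, -6.10e-01,  1.00e-03]), 'ft_force': array([ 0.073,  0.304, -0.141]), 'torque': array([ 0.001, -0.004, -0.002]), 'grip_width': np.float64(1.0)}
scene 379.8032261643568 262.1894686356804 191.58222826063866 pos [1.18497962 0.05132187 0.73630525] fwd [-0.71929895 -0.00564526 -0.69467773]
top 387.6039458673144 258.30144686062647 189.10940177578493 pos [0.48264332 0.03385627 1.17948957] fwd [ 0.14277413  0.00226247 -0.98975271]
```

View pics/scene0.png

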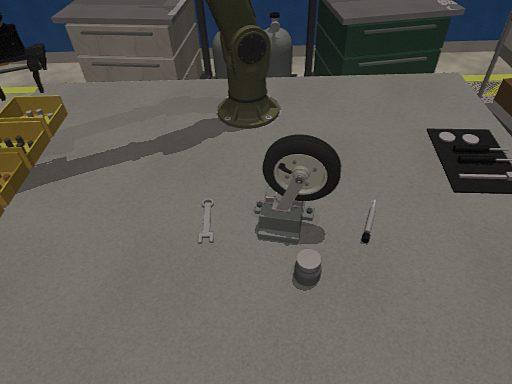

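View pics/top0.png

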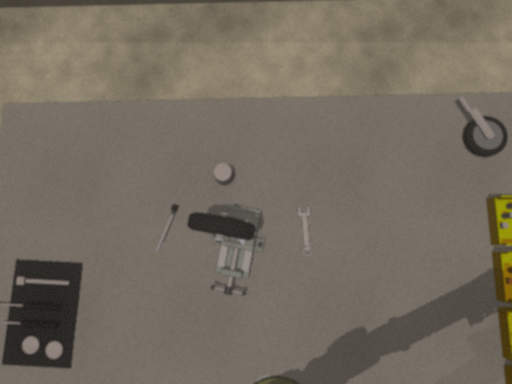

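The scene view shows the wheel at about (300,170), with its valve near (283,167), left of the axle. In the top view the tyre is a dark bar from (188,218) to (255,230). The spanner, gauge and jar are clear of it. Next I'll measure these.

Run:
```python
from h import *
im=cv2.imread('pics/scene0.png'); c=im[120:250,235:385]; cv2.imwrite('pics/sc0.png',cv2.resize(c,None,fx=5,fy=4.6,interpolation=cv2.INTER_CUBIC))
im2=cv2.imread('pics/top0.png'); c=im2[190:310,170:290]; cv2.imwrite('pics/tc0.png',cv2.resize(c,None,fx=5,fy=5,interpolation=cv2.INTER_CUBIC))
g=im2.max(2)
for th in (35,45,55):
    m=(g<th).astype(np.uint8); m[:190]=0;m[260:]=0;m[:,:183]=0;m[:,275:]=0
    cs,_=cv2.findContours(m,0,2); k=max(cs,key=cv2.contourArea); print(th,cv2.contourArea(k),cv2.minAreaRect(k))
g=im.max(2)
for th in (35,45,55):
    m=(g<th).astype(np.uint8); m[:125]=0;m[210:]=0;m[:,:255]=0;m[:,350:]=0
    cs,_=cv2.findContours(m,0,2); k=max(cs,key=cv2.contourArea); print(th,cv2.contourArea(k),cv2.boundingRect(k),cv2.fitEllipse(cv2.convexHull(k)))
```

```text
35 0.0 ((249.0, 228.0), (0.0, 0.0), 0.0)
45 71.5 ((244.14385986328125, 229.61643981933594), (17.556175231933594, 13.927896499633789), 20.556045532226562)
55 986.0 ((221.42308044433594, 224.88461303710938), (65.50279235839844, 17.65045166015625), 11.309932708740234)
35 2032.5 (263, 135, 77, 66) ((301.4848937988281, 167.5673828125), (65.62589263916016, 78.37271118164062), 100.07356262207031)
45 2082.5 (263, 135, 78, 66) ((301.4915466308594, 167.43572998046875), (65.94879150390625, 78.54027557373047), 99.937255859375)
55 2134.0 (263, 135, 78, 66) ((301.4997863769531, 167.4546356201172), (66.04914855957031, 79.02810668945312), 98.79229736328125)
```

View pics/sc0.png

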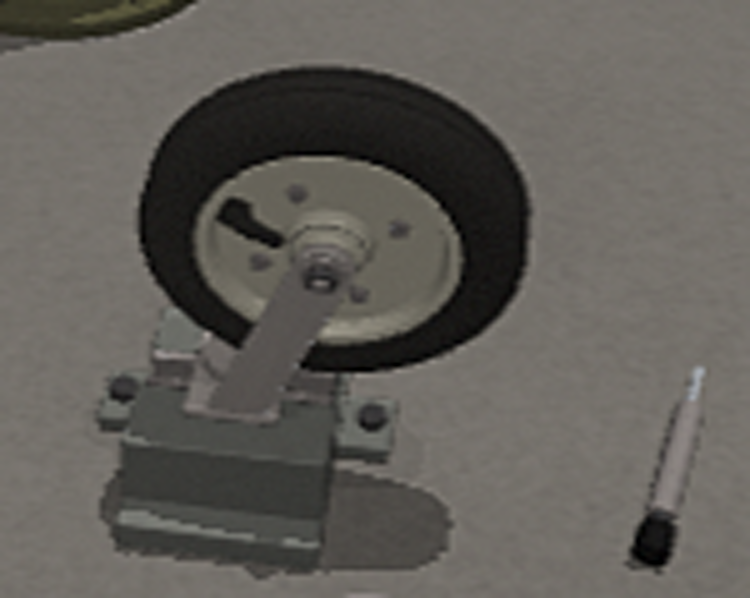

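View pics/tc0.png

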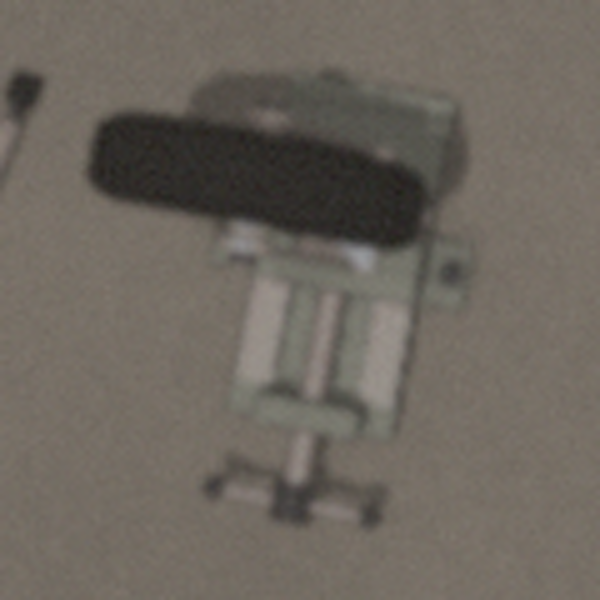

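Run:
```python
from h import *
E=onplane('scene',299,179.8,2,.175); print('axle end',E)
# yaw from the ends of the top-view tyre bar
im2=cv2.imread('pics/top0.png'); g=im2.max(2)
for th in (55,60,65):
    m=(g<th).astype(np.uint8); m[:190]=0;m[260:]=0;m[:,:183]=0;m[:,275:]=0
    cs,_=cv2.findContours(m,0,2); k=max(cs,key=cv2.contourArea)
    r=cv2.minAreaRect(k); B=cv2.boxPoints(r)
    P=np.array([onplane('top',*b,2,.2) for b in B]); c=P.mean(0)
    e=[P[1]-P[0],P[2]-P[1]]; e=max(e,key=np.linalg.norm); yaw=np.arctan2(e[1],e[0]); print(th,r,c,np.linalg.norm(e),np.degrees(yaw))
    vx,vy,x0,y0=cv2.fitLine(k,cv2.DIST_L2,0,.01,.01).ravel(); print(np.degrees(np.arctan2(vy,vx)))
# triangulate tyre centre
def tri(a,b):
    o1,d1=ray('scene',*a);o2,d2=ray('top',*b)
    s=np.linalg.lstsq(np.stack([d1,-d2],1),o2-o1,rcond=None)[0]; p,q=o1+s[0]*d1,o2+s[1]*d2; return (p+q)/2,np.linalg.norm(p-q)
print('tri',tri((301.5,167.4),(221.4,224.9)))
ya=np.radians(c[0]*0)  
yaw=np.arctan2(e[1],e[0]); ey=np.array([np.cos(yaw),np.sin(yaw),0]); ey*=np.sign(ey[1]); ax=np.array([ey[1],-ey[0],0]); A=E-.045*ax; print('axle',A,ax,ey)
for n,f in (('scene','pics/scene0.png'),('top','pics/top0.png')):
    im=cv2.imread(f); im=cv2.resize(im,None,fx=4,fy=4)
    for off in (-.0225,.0225):
        for rr in (.0875,):
            t=np.linspace(0,2*np.pi,80); pts=np.array([proj(n,A+ax*off*(0.6)+rr*(np.cos(u)*np.array([0,0,1])+np.sin(u)*ey)) for u in t])*4+1.5
            cv2.polylines(im,[pts.astype(int)],True,(0,0,255),1)
    c0=(proj(n,A)*4).astype(int); cv2.imwrite('pics/ov_%s.png'%n,im[max(0,c0[1]-250):c0[1]+250,max(0,c0[0]-300):c0[0]+300])
# valve angle
V=[]
o,d=ray('scene',282.6,166)
P0=A+.02*ax; s=(P0-o)@ax/(d@ax); P=o+s*d-A; print('valve: up',P[2],'-y',-(P@ey),'q deg',np.degrees(np.arctan2(-(P@ey),P[2])))
```

```text
axle end [0.56948123 0.12789146 0.175     ]
55 ((221.42308044433594, 224.88461303710938), (65.50279235839844, 17.65045166015625), 11.309932708740234) [0.53490404 0.13109681 0.2       ] 0.16615456199112139 -102.45834234213795
9.760719
60 ((221.4230499267578, 224.88461303710938), (66.28724670410156, 18.827146530151367), 11.309930801391602) [0.53491466 0.13110036 0.2       ] 0.16818004443115037 -102.46120202766586
9.54778
65 ((221.78846740722656, 225.0576934814453), (67.07171630859375, 19.023263931274414), 11.309932708740234) [0.53446355 0.13018697 0.2       ] 0.17015891373114056 -102.46119944788931
6.403027
tri (array([0.53580515, 0.13437454, 0.18160744]), np.float64(0.003202421269827837))
axle [0.52554132 0.13760149 0.175     ] [ 0.97644236 -0.21577842  0.        ] [ 0.21577842  0.97644236 -0.        ]
valve: up 0.012588330544808568 -y 0.04077326007335644 q deg 72.84245788785938
```

View pics/ov_scene.png

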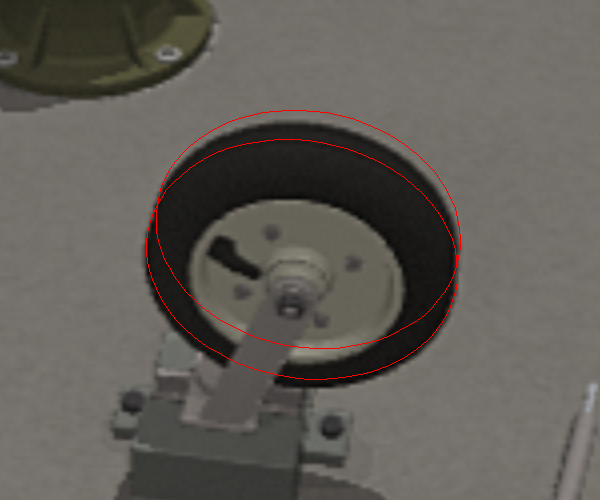

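View pics/ov_top.png

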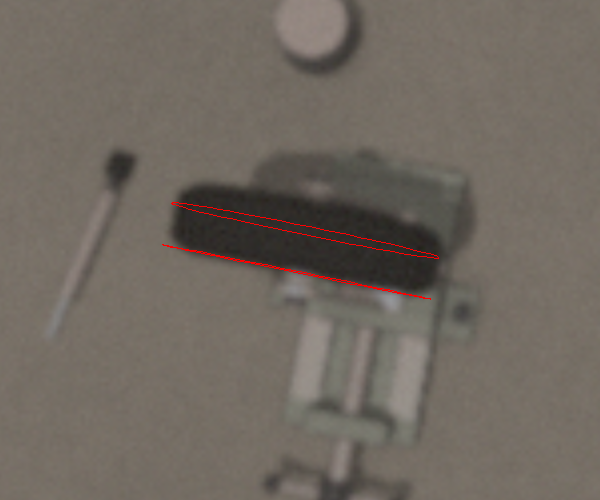

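The overlay drawn from the text's height sits about 8 mm too far towards -x. I'll re-centre using the triangulated centre and the fitted line direction.

```bash
cat >> h.py <<'E'
YAW=np.radians(11.0); A=np.array([.535,.1335,.175])
ax=np.array([np.cos(YAW),-np.sin(YAW),0]); ey=np.array([np.sin(YAW),np.cos(YAW),0])
def overlay(n,im,name,A=A,sc=4):
    im=cv2.resize(im,None,fx=sc,fy=sc,interpolation=cv2.INTER_CUBIC)
    t=np.linspace(0,2*np.pi,80)
    for off,rr in ((-.0225,.078),(.0225,.078),(-.0115,.0875),(.0115,.0875)):
        pts=np.array([proj(n,A+ax*off+rr*(np.cos(u)*np.array([0,0,1])+np.sin(u)*ey)) for u in t])*sc+1.5
        cv2.polylines(im,[pts.astype(int)],True,(0,0,255),1)
    c0=(proj(n,A)*sc).astype(int); cv2.imwrite('pics/%s.png'%name,im[max(0,c0[1]-250):c0[1]+250,max(0,c0[0]-300):c0[0]+300])
E
python3 - <<'E'
from h import *
for n in('scene','top'): overlay(n,cv2.imread('pics/%s0.png'%n),'ov2_'+n)
print(proj('scene',A+.045*ax))
E
```

```text
[297.99821266 182.83251448]
```

View pics/ov2_scene.png

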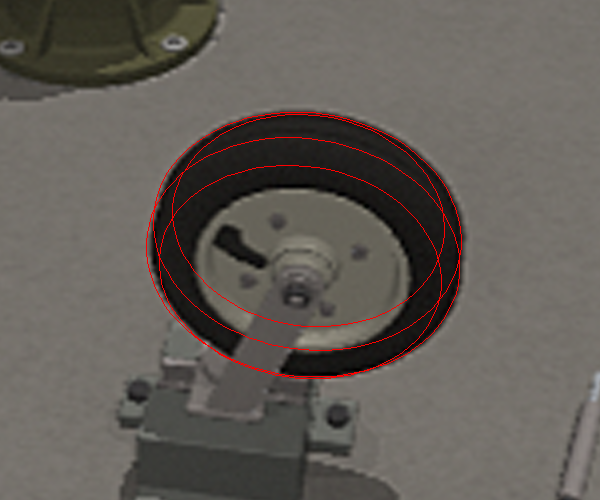

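View pics/ov2_top.png

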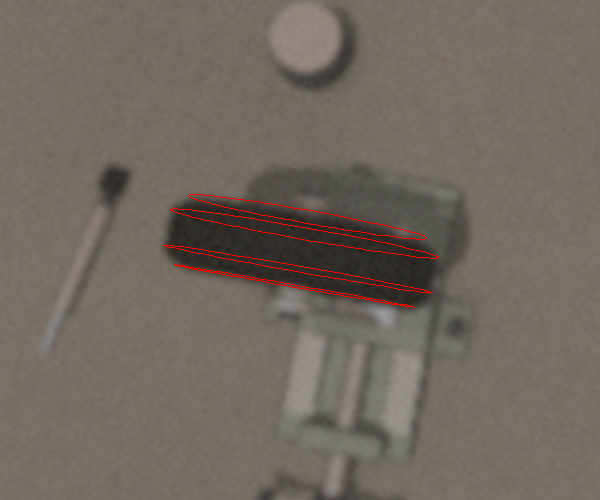

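The overlay now fits both views to about 3 mm: axle near (0.535, 0.133), wheel yaw about 11°, and valve about 73° towards -y. Next I'll close the fingers, rise, and turn the jaws into the wheel plane.

Emit:
servo_tool([
  {"travel": [0, 0, -0.03], "angular": [0, 0, 0.145]},
  {"travel": [0, 0, -0.04], "angular": [0, 0, 0.145]},
  {"travel": [0, 0, -0.04], "angular": [0, 0, 0.145]},
  {"travel": [0, 0, -0.04], "angular": [0, 0, 0.145]},
  {"travel": [0.04, 0, 0], "angular": [0, 0, 0]},
], claw=0, squeeze=20)

```text
time: 0.6
position: [0.2813, -0.6124, 0.3564]
tool_rot: [3.113, -0.316, 0.004]
ft_force: [-0.0, -1.2, 1.5]
grip_width: 0.631
```

Emit:
servo_tool([
  {"travel": [0.03, -0.035, 0]},
  {"travel": [0.03, -0.04, 0]},
  {"travel": [0.03, -0.04, 0]},
  {"travel": [0.03, -0.04, 0]},
  {"travel": [0.03, -0.04, 0]},
])

```text
$.series[0]: bad value
```

Emit:
servo_tool([
  {"travel": [0, -0.05, 0]},
  {"travel": [0, -0.05, 0]},
  {"travel": [0, -0.05, 0]},
  {"travel": [0, -0.05, 0]},
  {"travel": [0, -0.05, 0]},
])

```text
$.series[0]: bad value
```

```bash
cat >> h.py <<'E'
def where():
    s=ctrl.get_state(); p=np.array(s['position']); d=p-A; R=cv2.Rodrigues(np.array(s['tool_rot'],float))[0]
    print('t',round(float(s['time']),2),'pos',p.round(4),'rel ax %.4f ey %.4f tip-over-crest %.4f'%(d@ax,d@ey,p[2]-.011-.2625),'F',np.round(s['ft_force'],2),'tx',np.round(np.degrees(np.arctan2(R[1,0],R[0,0])),1),'z',R[:,2].round(3),'q',np.round(s['joint_positions'],2),'g',s['grip_width'])
E
python3 -c "from h import *;where()"
```

```text
t 0.6 pos [ 0.2813 -0.6124  0.3564] rel ax -0.1067 ey -0.7806 tip-over-crest 0.0829 F [-0.03 -1.18  1.47] tx -11.6 z [ 0.001 -0.013 -1.   ] q [ 1.1   0.35  0.    1.11  0.    1.68 -0.67] g 0.6313897049926673
```

Emit:
servo_tool([
  {"travel": [0.03, -0.035, 0], "angular": [0, 0, 0]},
  {"travel": [0.03, -0.04, 0], "angular": [0, 0, 0]},
  {"travel": [0.03, -0.04, 0], "angular": [0, 0, 0]},
  {"travel": [0.03, -0.04, 0], "angular": [0, 0, 0]},
  {"travel": [0.03, -0.04, 0], "angular": [0, 0, 0]},
])

```text
time: 1.1
position: [0.472, -0.4436, 0.347]
tool_rot: [-3.127, 0.297, 0.001]
ft_force: [0.1, -0.4, 0.2]
grip_width: 0.169
```

```bash
python3 -c "from h import *;where()"
```

```text
t 1.1 pos [ 0.472  -0.4436  0.347 ] rel ax 0.0482 ey -0.5785 tip-over-crest 0.0735 F [ 0.09 -0.41  0.21] tx -10.8 z [-0.001  0.    -1.   ] q [ 0.8   0.3  -0.12  1.19  0.04  1.66 -1.07] g 0.16860394403422932
```

Emit:
servo_tool([
  {"travel": [-0.01, -0.05, 0], "angular": [0, 0, 0]},
  {"travel": [-0.01, -0.05, 0], "angular": [0, 0, 0]},
  {"travel": [-0.01, -0.05, 0], "angular": [0, 0, 0]},
  {"travel": [-0.01, -0.05, 0], "angular": [0, 0, 0]},
  {"travel": [-0.01, -0.05, 0], "angular": [0, 0, 0]},
])

```text
time: 1.6
position: [0.4683, -0.1931, 0.347]
tool_rot: [3.127, -0.297, -0.001]
ft_force: [1.0, 0.2, 0.0]
grip_width: -0.001
```

Emit:
servo_tool([
  {"travel": [0, -0.05, 0], "angular": [0, 0, 0]},
  {"travel": [0, -0.05, 0], "angular": [0, 0, 0]},
  {"travel": [0, -0.05, 0], "angular": [0, 0, 0]},
  {"travel": [0, -0.05, 0], "angular": [0, 0, 0]},
  {"travel": [0, -0.04, 0], "angular": [0, 0, 0]},
])

```text
time: 2.1
position: [0.5136, 0.0439, 0.3473]
tool_rot: [-3.128, 0.293, 0.0]
ft_force: [0.4, -0.5, -0.4]
grip_width: 0.007
```

```bash
python3 -c "from h import *;where()"
```

```text
t 2.1 pos [0.5136 0.0439 0.3473] rel ax -0.0039 ey -0.0920 tip-over-crest 0.0738 F [ 0.42 -0.53 -0.36] tx -10.7 z [-0.  0. -1.] q [ 0.38  0.02 -0.52  1.5   0.01  1.62 -1.9 ] g 0.006903140539820084
```

Emit:
servo_tool([
  {"travel": [0.003, -0.04, 0.02], "angular": [0, 0, 0]},
  {"travel": [0, -0.03, 0.025], "angular": [0, 0, 0]},
  {"travel": [0, 0, 0], "angular": [0, 0, 0]},
])

```text
time: 2.4
position: [0.5275, 0.114, 0.2986]
tool_rot: [-3.128, 0.283, 0.011]
ft_force: [-0.1, 0.1, -0.6]
grip_width: 0.002
```

Run:
```python
from h import *
where(); overlay('scene',snap('scene','s1')[:,:,::-1],'s1o'); where(); overlay('top',snap('top','t1')[:,:,::-1],'t1o')
```

```text
t 2.4 pos [0.5275 0.114  0.2986] rel ax -0.0036 ey -0.0206 tip-over-crest 0.0251 F [-0.1   0.08 -0.58] tx -10.3 z [-0.007  0.002 -1.   ] q [ 0.29  0.09 -0.59  1.54  0.05  1.53 -2.05] g 0.0019502847602818564
t 2.45 pos [0.5286 0.1108 0.3003] rel ax -0.0020 ey -0.0235 tip-over-crest 0.0268 F [ 0.03 -0.66  0.21] tx -10.6 z [-0.004  0.    -1.   ] q [ 0.3   0.09 -0.59  1.53  0.05  1.53 -2.05] g 0.004867771897338075
```

View pics/s1o.png

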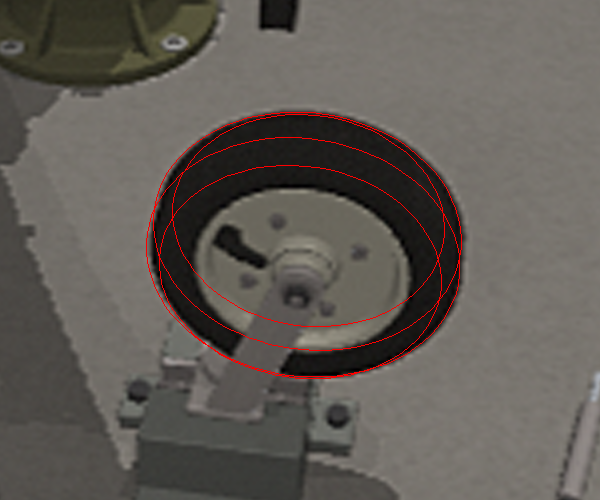

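View pics/t1o.png

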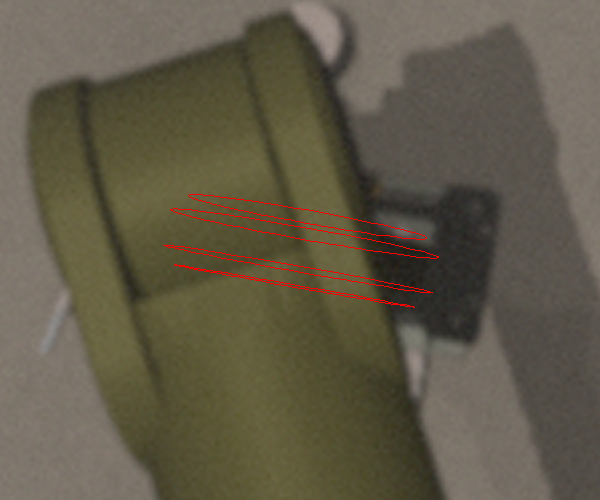

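Run:
```python
from h import *
where(); s=ctrl.get_state(); p=np.array(s['position'])-[0,0,.011]
print('tip proj',proj('scene',p),'crest',proj('scene',A+[0,0,.0875]))
im=cv2.imread('pics/s1.png'); c0=(proj('scene',A)*4).astype(int)
c=im[95:150,260:345]; cv2.imwrite('pics/s1c.png',cv2.resize(c,None,fx=9,fy=9,interpolation=cv2.INTER_CUBIC))
```

```text
t 2.5 pos [0.5295 0.1087 0.3016] rel ax -0.0007 ey -0.0254 tip-over-crest 0.0281 F [-0.07 -0.67 -0.59] tx -10.8 z [-0.002 -0.001 -1.   ] q [ 0.3   0.09 -0.59  1.53  0.05  1.54 -2.05] g 0.00503783783547783
tip proj [290.63959006 125.32445408] crest [302.22402089 137.76675647]
```

View pics/s1c.png

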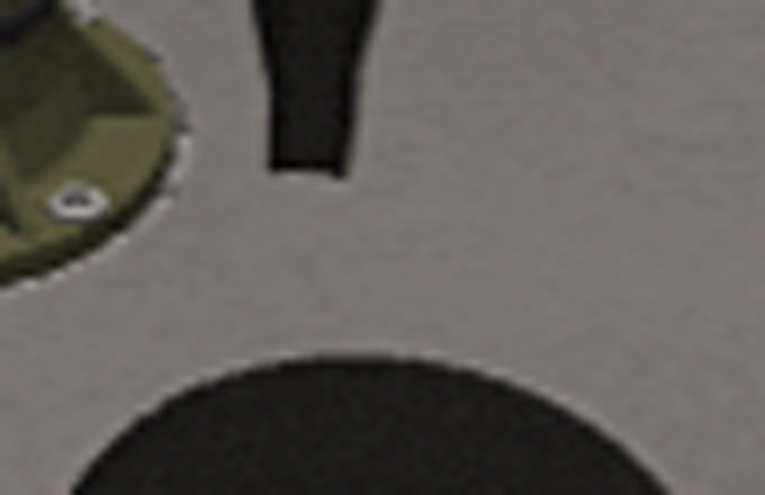

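Run:
```python
from h import *
where(); im=snap('scene','s2'); where()
p=np.array(ctrl.get_state()['position'])
for d in (-.2,-.1,-.05,0,.011): print(d,proj('scene',p-[0,0,d]).round(1))
bg=im[:,:,::-1]; c=bg[0:150,215:415]; cv2.imwrite('pics/s2c.png',cv2.resize(c,None,fx=4,fy=4,interpolation=cv2.INTER_CUBIC))
```

```text
t 2.5 pos [0.5295 0.1087 0.3016] rel ax -0.0007 ey -0.0254 tip-over-crest 0.0281 F [-0.07 -0.67 -0.59] tx -10.8 z [-0.002 -0.001 -1.   ] q [ 0.3   0.09 -0.59  1.53  0.05  1.54 -2.05] g 0.00503783783547783
t 2.55 pos [0.5301 0.1076 0.3025] rel ax 0.0002 ey -0.0264 tip-over-crest 0.0290 F [ 0.01 -0.22  0.74] tx -10.9 z [-0.    -0.001 -1.   ] q [ 0.3   0.09 -0.59  1.53  0.05  1.54 -2.05] g 0.009003729115542874
-0.2 [293.9  18.8]
-0.1 [291.9  74.7]
-0.05 [291.   98.7]
0 [290.3 120.6]
0.011 [290.1 125.2]
```

View pics/s2c.png

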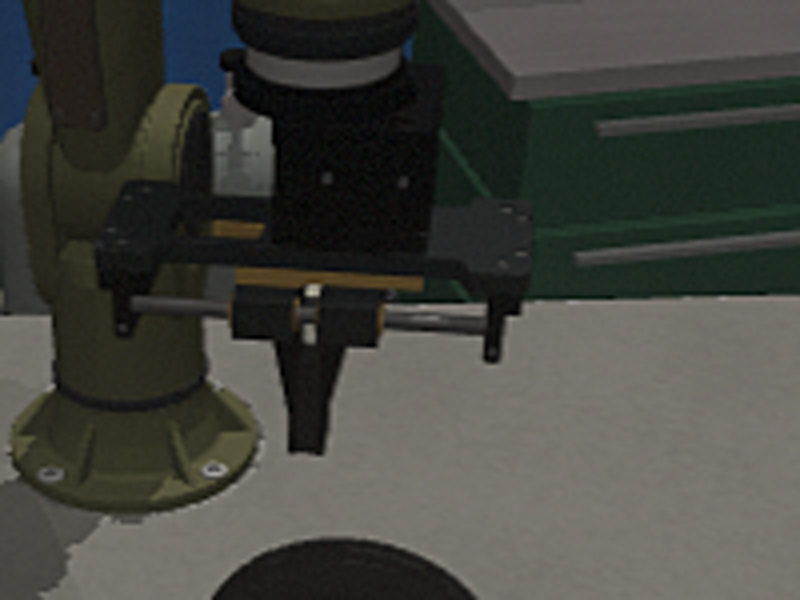

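Run:
```python
from h import *
print('base',proj('scene',[0,0,0]),proj('scene',[0.09,0,0]),proj('top',[0,0,0]))
# objects on the bench in both views
print('jar lid', onplane('scene',308.5,258.5,2,.065),onplane('top',223.5,172.5,2,.065))
print('spanner mid', onplane('scene',207,221,2,.005),onplane('top',305.5,229,2,.005))
print('gauge', onplane('scene',365.5,237,2,.01),onplane('top',175,208,2,.01))
o,d=ray('scene',291.6,113.2)
for x in(.48,.5,.52,.53,.54): print(x,o+d*(x-o[0])/d[0])
```

```text
base [248.03943803 110.17247601] [247.67678205 124.38830342] [275.85394265 416.78658644]
jar lid [0.69996154 0.1425023  0.065     ] [0.6946122  0.13716926 0.065     ]
spanner mid [ 0.53181146 -0.09823468  0.005     ] [ 0.5276004  -0.10326914  0.005     ]
gauge [0.60072687 0.29449756 0.01      ] [0.59880811 0.2900999  0.01      ]
0.48 [0.48       0.11418971 0.28796579]
0.5 [0.5        0.11240618 0.30068501]
0.52 [0.52       0.11062264 0.31340422]
0.53 [0.53       0.10973087 0.31976383]
0.54 [0.54       0.1088391  0.32612344]
```

Run:
```python
from h import *
c0=(proj('top',A)*4).astype(int); off=np.array([max(0,c0[0]-300),max(0,c0[1]-250)])
P=np.array([.5275,.114,.2986])
for z in (.36,.40,.44): print(z,[(proj('top',P*[1,1,0]+[0,0,z]-ey*.095+ax*w)*4+1.5-off).round(0) for w in(-.0375,0,.0375)])
for z in (.36,.38,.4): 
  print(z,[proj('scene',ctrl.get_state()['position']*np.array([1,1,0])+[0,0,z]+ey*w+ax*v).round(1) for w in (-.095,.095) for v in (-.0375,.0375)])
```

```text
0.36 [array([470., 350.]), array([482., 279.]), array([494., 208.])]
0.4 [array([470., 351.]), array([483., 276.]), array([495., 202.])]
0.44 [array([471., 352.]), array([484., 273.]), array([497., 195.])]
0.36 [array([247. ,  82.5]), array([238.8, 101.7]), array([341.7,  89.1]), array([340.5, 109.5])]
0.38 [array([246.5,  73.3]), array([238.1,  92.2]), array([343. ,  79.6]), array([341.8,  99.7])]
0.4 [array([246. ,  63.8]), array([237.4,  82.3]), array([344.3,  69.9]), array([343.2,  89.6])]
```

View pics/t1.png

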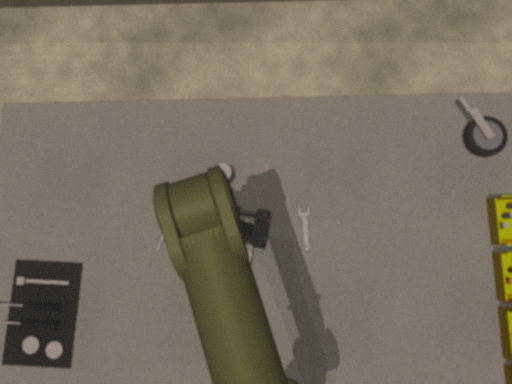

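Run:
```python
from h import *
a=cv2.imread('pics/s2.png').astype(int); b=cv2.imread('pics/scene0.png').astype(int)
d=np.abs(a-b).max(2)
print(d[105:132,283:302])
c=np.clip((a-60)*3,0,255).astype(np.uint8)[80:145,255:340]; cv2.imwrite('pics/s2e.png',cv2.resize(c,None,fx=8,fy=8,interpolation=cv2.INTER_NEAREST))
```

```text
[[  3   5   8   3  82 102  87  87  88  90  87  92  98  93  34  13   5   4
    4]
 [  4   6   9   1  82  97  89  91  89  87  89  92  97  89  29  10   6   3
    4]
 [  6   6  10   3  83  99  95  91  84  87  87  92 100  81  28  11   5   5
    3]
 [  4   4   9   4  93  97  94  92  91  87  87  93 103  67  10   6   4   5
    5]
 [  4   5   9   2  90  98  93  86  92  89  90  97 102  50   6   8   5   4
    4]
 [  2   4  10   1  98 103  94  93  90  89  90  95 102  40  13   7   4   6
    6]
 [  5   4  11   2  99 105  92  89  93  93  91  98  96  38  13   7   4   2
    5]
 [  5   4   8   5 102 104  97 100  94  99  99 101  84  26  11   6   2   5
    5]
 [  2   2   7   3  32  43  15  17  20  49  57  96  70  10   9   5   5   5
    5]
 [  5   7   4   7   7   8  11   9  11  10  12   7   5   6   5   3   4   5
    4]
 [  4   5   4   5   8   5   5   6   5   6   6   5   7   6   4   5   5   4
    4]
 [  3   4   3   4   3   4   6   5   5   4   6   6   3   4   5   2   4   3
    5]
 [  4   3   5   5   6   3   4   4   4   3   4   5   3   4   5   3   6   6
    3]
 [  6   6   5   3   6   3   4   6   5   3   4  
[... 387 characters left out ...]
   4   4   5   2   3   5   4   5   6   3   3
    4]
 [  5   4   5   5   5   4   5   4   5   2   6   5   4   3   5   4   6   3
    5]
 [  3   6   5   3   3   5   5   4   5   5   4   4   2   3   5   4   6   4
    3]
 [  3   5   3   4   3   4   4   3   3   3   6   5   6   4   4   5   4   4
    4]
 [  5   4   5   5   4   3   4   8   3   5   4   3   3   3   6   5   6   6
    5]
 [  5   4   7   4   3   5   5   5   5   3   4   5   4   5   4   3   6   4
    4]
 [  5   5   5   2   5   4   4   3   5   6   5   7   4   5   3   4   5   6
    5]
 [  4   5   4   5   2   5   3   5   3   5   4   5   5   5   6   5   5   4
    5]
 [  4   4   4   4   5   3   3   4   4   2   4   5   3   6   4   5   4   5
    4]]
```

View pics/s2e.png

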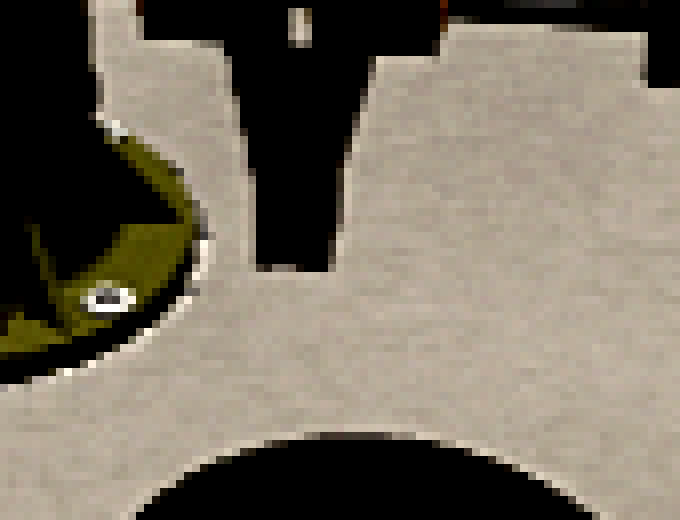

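Run:
```python
from h import *
p=np.array([.2475,-.6005,.1965]); R=cv2.Rodrigues(np.array([-3.08,-.61,.001]))[0]
for w in (-.0435,-.0585,.0435,.0585):
  for d in(.011,0,-.02): print(w,d,proj('scene',p+R@[0,w,d]).round(1))
im=cv2.imread('pics/scene0.png')[20:120,0:120]; cv2.imwrite('pics/s0g.png',cv2.resize(im,None,fx=6,fy=6,interpolation=cv2.INTER_CUBIC))
```

```text
-0.0435 0.011 [ 45.5 102.4]
-0.0435 0 [43.8 99. ]
-0.0435 -0.02 [40.7 92.6]
-0.0585 0.011 [ 51.1 101.2]
-0.0585 0 [49.5 97.8]
-0.0585 -0.02 [46.6 91.4]
0.0435 0.011 [ 11.7 109.6]
0.0435 0 [  9.8 106.1]
0.0435 -0.02 [ 6.2 99.6]
0.0585 0.011 [  5.7 110.8]
0.0585 0 [  3.7 107.3]
0.0585 -0.02 [  0.  100.9]
```

View pics/s0g.png

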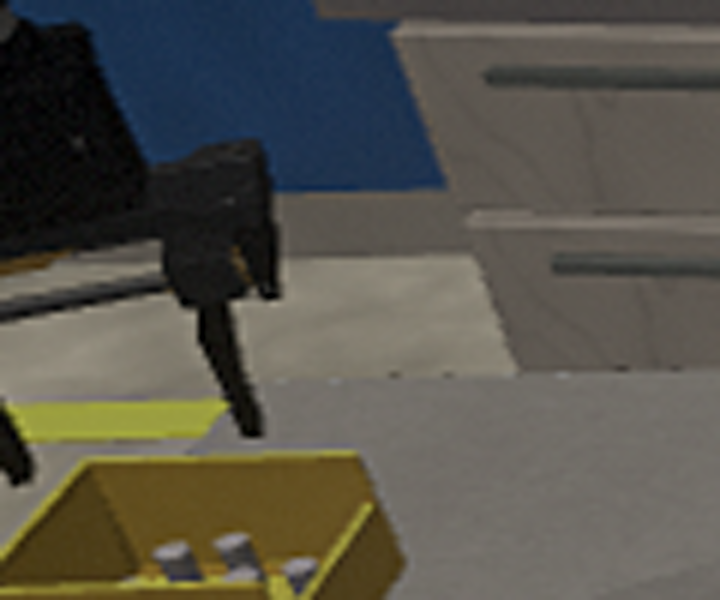

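The top view agrees with the hand's reported x and y. In the scene view, though, the fingertip ends at (292,113), about 30 mm higher than the state says, and the first picture shows the same offset. I'll come down slowly and let touch settle it.

Emit:
servo_tool([
  {"travel": [0, -0.016, 0.008], "angular": [0, 0, 0]},
  {"travel": [0, 0, 0.008], "angular": [0, 0, 0]},
  {"travel": [0, 0, 0.004], "angular": [0, 0, 0]},
  {"travel": [0, 0, 0], "angular": [0, 0, 0]},
])

```text
time: 2.95
position: [0.5329, 0.1226, 0.282]
tool_rot: [3.126, -0.3, -0.001]
ft_force: [-0.0, -0.7, -0.1]
grip_width: 0.003
```

```bash
python3 -c "
from h import *
where(); im=snap('scene','s3'); where()
c=im[80:160,250:350,::-1]; cv2.imwrite('pics/s3c.png',cv2.resize(c,None,fx=6,fy=6,interpolation=cv2.INTER_CUBIC))"
```

```text
t 2.95 pos [0.5329 0.1226 0.282 ] rel ax 0.0000 ey -0.0111 tip-over-crest 0.0085 F [-0.02 -0.68 -0.1 ] tx -11.0 z [-0.001 -0.001 -1.   ] q [ 0.28  0.11 -0.6   1.56  0.06  1.5  -2.09] g 0.0034808577733403067
t 3.0 pos [0.5331 0.1229 0.2824] rel ax 0.0002 ey -0.0108 tip-over-crest 0.0089 F [-0.07  0.43  0.39] tx -11.0 z [-0.    -0.001 -1.   ] q [ 0.28  0.11 -0.6   1.55  0.06  1.5  -2.09] g 0.003324472040219153
```

View pics/s3c.png

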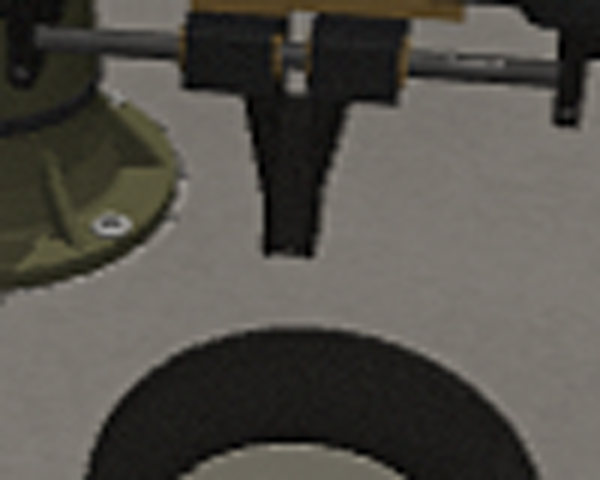

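Emit:
servo_tool([
  {"travel": [0, 0, 0.002], "angular": [0, 0, 0]},
  {"travel": [0, 0, 0.002], "angular": [0, 0, 0]},
  {"travel": [0, 0, 0.002], "angular": [0, 0, 0]},
  {"travel": [0, 0, 0], "angular": [0, 0, 0]},
])

```text
time: 3.4
position: [0.5329, 0.1243, 0.2761]
tool_rot: [3.127, -0.297, -0.001]
ft_force: [-0.5, -0.2, -0.4]
grip_width: 0.003
```

Emit:
servo_tool([
  {"travel": [0, 0, 0.001], "angular": [0, 0, 0]},
  {"travel": [0, 0, 0.001], "angular": [0, 0, 0]},
  {"travel": [0, 0, 0], "angular": [0, 0, 0]},
])

```text
time: 3.7
position: [0.533, 0.1244, 0.2743]
tool_rot: [3.127, -0.297, -0.0]
ft_force: [-0.5, 0.0, 0.2]
grip_width: 0.004
```

Emit:
servo_tool([
  {"travel": [0, 0, 0.001], "angular": [0, 0, 0]},
  {"travel": [0, 0, 0.0], "angular": [0, 0, 0]},
])

```text
time: 3.9
position: [0.533, 0.1244, 0.2733]
tool_rot: [3.127, -0.297, -0.0]
ft_force: [-0.7, -0.3, -0.6]
grip_width: 0.004
```

Emit:
servo_tool([
  {"travel": [0, 0, 0.001], "angular": [0, 0, 0]},
  {"travel": [0, 0, 0.0], "angular": [0, 0, 0]},
])

```text
time: 4.1
position: [0.533, 0.1243, 0.2723]
tool_rot: [3.127, -0.297, -0.0]
ft_force: [0.2, 0.1, -0.2]
grip_width: 0.009
```

Emit:
servo_tool([
  {"travel": [0, 0, 0.001], "angular": [0, 0, 0]},
  {"travel": [0, 0, 0.001], "angular": [0, 0, 0]},
  {"travel": [0, 0, 0.0], "angular": [0, 0, 0]},
])

```text
time: 4.4
position: [0.533, 0.1243, 0.2702]
tool_rot: [3.127, -0.297, -0.0]
ft_force: [-0.2, -0.1, 0.6]
grip_width: 0.004
```

```bash
python3 -c "
from h import *
where(); im=snap('scene','s4'); where()
c=im[80:160,250:350,::-1]; cv2.imwrite('pics/s4c.png',cv2.resize(c,None,fx=6,fy=6,interpolation=cv2.INTER_CUBIC))"
```

```text
t 4.4 pos [0.533  0.1243 0.2702] rel ax -0.0002 ey -0.0094 tip-over-crest -0.0033 F [-0.16 -0.06  0.65] tx -10.8 z [-0. -0. -1.] q [ 0.28  0.11 -0.6   1.58  0.06  1.47 -2.09] g 0.0037077998227051275
t 4.45 pos [0.533  0.1244 0.2703] rel ax -0.0002 ey -0.0093 tip-over-crest -0.0032 F [0.56 0.87 0.23] tx -10.8 z [-0. -0. -1.] q [ 0.28  0.11 -0.6   1.58  0.06  1.47 -2.09] g 0.0027026207558433542
```

View pics/s4c.png

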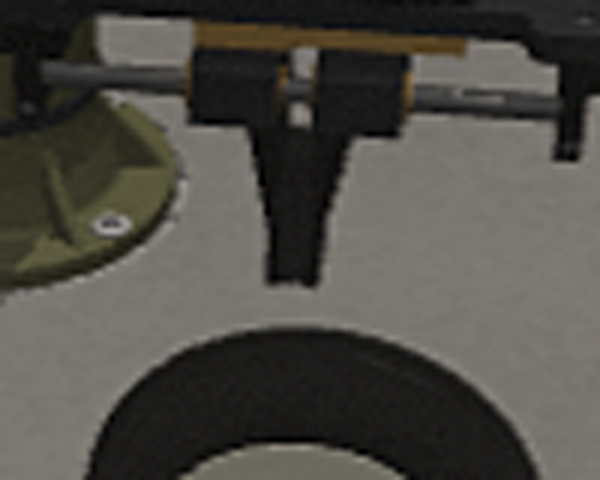

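Emit:
servo_tool([
  {"travel": [0, 0, 0.001], "angular": [0, 0, 0]},
  {"travel": [0, 0, 0.001], "angular": [0, 0, 0]},
  {"travel": [0, 0, 0.0], "angular": [0, 0, 0]},
])

```text
time: 4.75
position: [0.533, 0.1243, 0.2682]
tool_rot: [3.127, -0.297, -0.0]
ft_force: [0.6, 0.7, -0.0]
grip_width: 0.009
```

Emit:
servo_tool([
  {"travel": [0, 0, 0.001], "angular": [0, 0, 0]},
  {"travel": [0, 0, 0.001], "angular": [0, 0, 0]},
  {"travel": [0, 0, 0.0], "angular": [0, 0, 0]},
])

```text
time: 5.05
position: [0.533, 0.1243, 0.2662]
tool_rot: [3.127, -0.297, -0.001]
ft_force: [-0.5, 0.7, 0.8]
grip_width: 0.006
```

Run:
```python
from h import *
def tri(a,b):
    o1,d1=ray('scene',*a);o2,d2=ray('top',*b)
    s=np.linalg.lstsq(np.stack([d1,-d2],1),o2-o1,rcond=None)[0]; p,q=o1+s[0]*d1,o2+s[1]*d2; return (p+q)/2,np.linalg.norm(p-q)
c0=(proj('top',A)*4).astype(int); off=np.array([max(0,c0[0]-300),max(0,c0[1]-250)])
print(tri((239.2,60),(off+[500,190]-1.5)/4), tri((246,46),(off+[475,345]-1.5)/4))
c=cv2.imread('pics/s1.png')[0:150,215:415]; cv2.imwrite('pics/s1g.png',cv2.resize(c,None,fx=4,fy=4,interpolation=cv2.INTER_CUBIC))
snap('top','t5'); c=cv2.imread('pics/t5.png')[170:290,200:300]; cv2.imwrite('pics/t5c.png',cv2.resize(c,None,fx=5,fy=5,interpolation=cv2.INTER_CUBIC))
snap('scene','s5'); c=cv2.imread('pics/s5.png')[0:150,215:415]; cv2.imwrite('pics/s5g.png',cv2.resize(c,None,fx=4,fy=4,interpolation=cv2.INTER_CUBIC)); where()
```

```text
(array([0.54850081, 0.01275336, 0.44197757]), np.float64(0.0007602378005994797)) (array([0.47570229, 0.02462862, 0.43553717]), np.float64(0.002482628792119028))
t 5.15 pos [0.5331 0.1244 0.2664] rel ax -0.0002 ey -0.0093 tip-over-crest -0.0071 F [-0.15  0.29 -0.57] tx -10.8 z [-0. -0. -1.] q [ 0.28  0.11 -0.6   1.58  0.06  1.47 -2.09] g 0.00319568241514413
```

View pics/s5g.png

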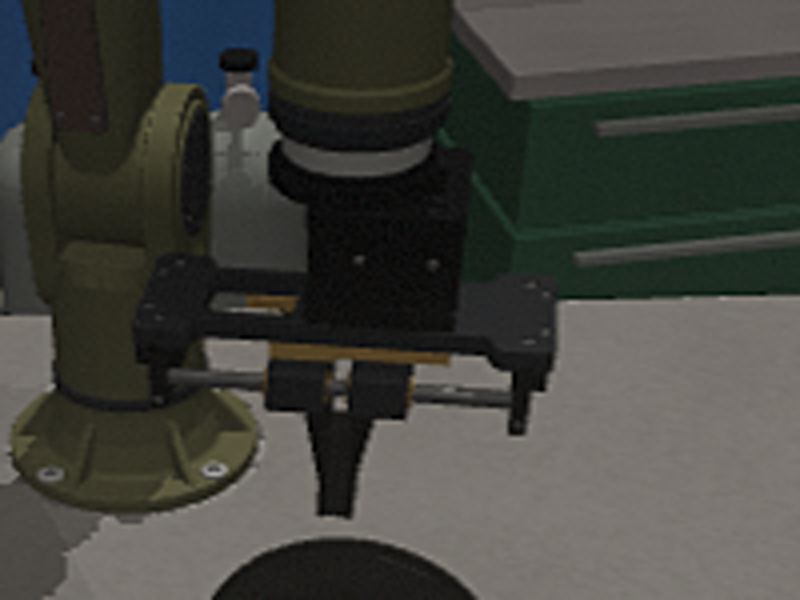

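View pics/t5c.png

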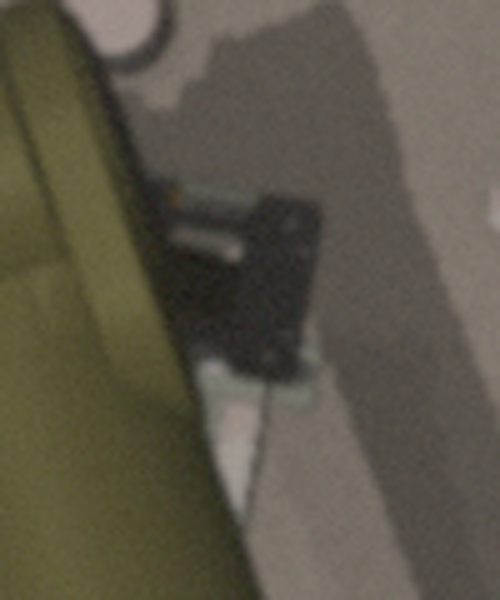

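The gripper plate also triangulates about 25 mm too high, and there's still no contact 7 mm below where the text puts the crest. So the real fingertip sits about 28 mm above its reported position. The fail rule watches the grasp point, so I'll allow for either reading. I'll open the jaws and turn the hand so that one tilted fingertip touches the tyre while the grasp point stays well to the side.

Emit:
servo_tool([
  {"travel": [0, 0, -0.04], "angular": [0, 0, 0]},
  {"travel": [0, 0, -0.03], "angular": [0, 0, -0.143]},
  {"travel": [0, 0, 0], "angular": [0, 0, -0.143]},
  {"travel": [0, 0, 0], "angular": [0, 0, -0.143]},
  {"travel": [0, 0, 0], "angular": [0, 0, -0.143]},
], claw=0.087)

```text
time: 5.65
position: [0.5332, 0.1245, 0.3368]
tool_rot: [3.082, 0.607, 0.001]
ft_force: [-0.9, 1.0, 0.4]
grip_width: 0.376
```

Emit:
servo_tool([
  {"travel": [0, 0, 0], "angular": [0, 0, -0.143]},
  {"travel": [0, 0, 0], "angular": [0, 0, -0.143]},
  {"travel": [0, 0, 0], "angular": [0, 0, -0.143]},
  {"travel": [0, 0, 0], "angular": [0, 0, -0.143]},
  {"travel": [0, 0, 0], "angular": [0, 0, -0.143]},
])

```text
time: 6.15
position: [0.5331, 0.1244, 0.3365]
tool_rot: [2.675, 1.647, 0.0]
ft_force: [-0.1, -0.2, -0.3]
grip_width: 0.834
```

Emit:
servo_tool([
  {"travel": [0, 0, 0], "angular": [0, 0, -0.143]},
  {"travel": [0, -0.02, 0], "angular": [0, 0, 0]},
  {"travel": [0, -0.02, 0], "angular": [0, 0, 0]},
  {"travel": [0, 0, 0], "angular": [0, 0, 0]},
])

```text
time: 6.55
position: [0.4936, 0.1391, 0.3372]
tool_rot: [2.553, 1.829, 0.001]
ft_force: [0.1, 0.5, -0.1]
grip_width: 0.995
```

```bash
python3 -c "
from h import *
where(); im=snap('scene','s6')
c=im[0:150,215:415,::-1]; cv2.imwrite('pics/s6c.png',cv2.resize(c,None,fx=4,fy=4,interpolation=cv2.INTER_CUBIC))"
```

```text
t 6.55 pos [0.4936 0.1391 0.3372] rel ax -0.0417 ey -0.0024 tip-over-crest 0.0637 F [ 0.06  0.5  -0.12] tx 71.3 z [ 0.001 -0.001 -1.   ] q [ 0.36  0.02 -0.7   1.52  0.02  1.6  -0.66] g 0.9952429758730503
```

View pics/s6c.png

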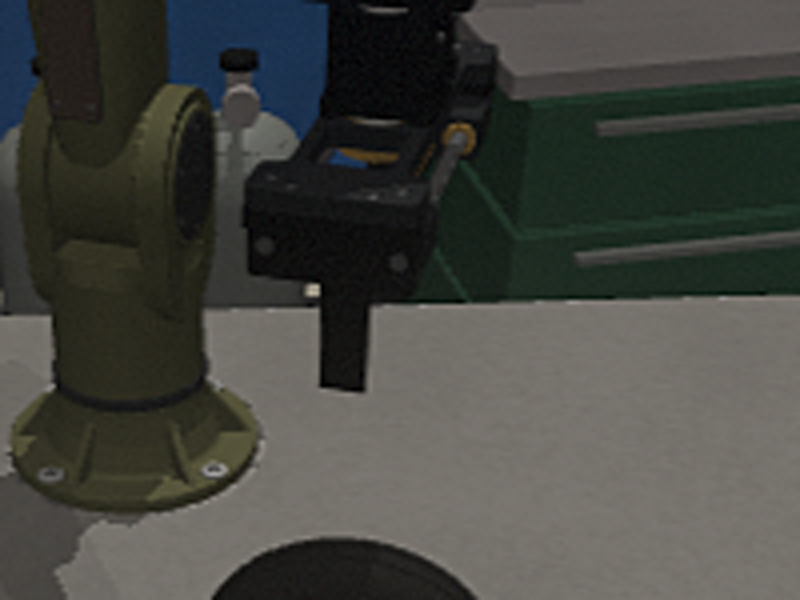

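Emit:
servo_tool([
  {"travel": [-0.008, -0.008, 0], "angular": [0, 0, -0.135]},
  {"travel": [0, 0, 0], "angular": [0.148, 0, 0]},
  {"travel": [0, 0, 0], "angular": [0.148, 0, 0]},
  {"travel": [0, 0, 0], "angular": [0, 0, 0]},
])

```text
time: 7.0
position: [0.4892, 0.1276, 0.3287]
tool_rot: [-2.238, -1.824, 0.287]
ft_force: [1.1, -1.3, -1.9]
grip_width: 1.0
```

```bash
python3 -c "
from h import *
where(); im=snap('scene','s7'); p=np.array(ctrl.get_state()['position'])
R=cv2.Rodrigues(np.array(ctrl.get_state()['tool_rot'],float))[0]; print(R.round(3))
for a in (.011,-.019): print(a,[proj('scene',p+R@[w,l,a]).round(1) for w in(-.0095,.0095) for l in (.0435,.0535)])
c=im[0:150,215:415,::-1]; cv2.imwrite('pics/s7c.png',cv2.resize(c,None,fx=4,fy=4,interpolation=cv2.INTER_CUBIC))"
```

```text
t 7.0 pos [0.4892 0.1276 0.3287] rel ax -0.0438 ey -0.0146 tip-over-crest 0.0552 F [ 1.13 -1.28 -1.87] tx 78.4 z [-0.3    0.061 -0.952] q [ 0.33  0.29 -0.69  1.33  0.02  1.85 -0.57] g 0.9996169510273466
[[ 0.199  0.934 -0.295]
 [ 0.98  -0.19   0.06 ]
 [-0.    -0.301 -0.954]]
0.011 [array([292.5, 116.6]), array([291.8, 120.4]), array([301.8, 117.4]), array([301.2, 121.2])]
-0.019 [array([292.4, 106.6]), array([291.7, 110.6]), array([302. , 107.4]), array([301.4, 111.4])]
```

View pics/s7c.png

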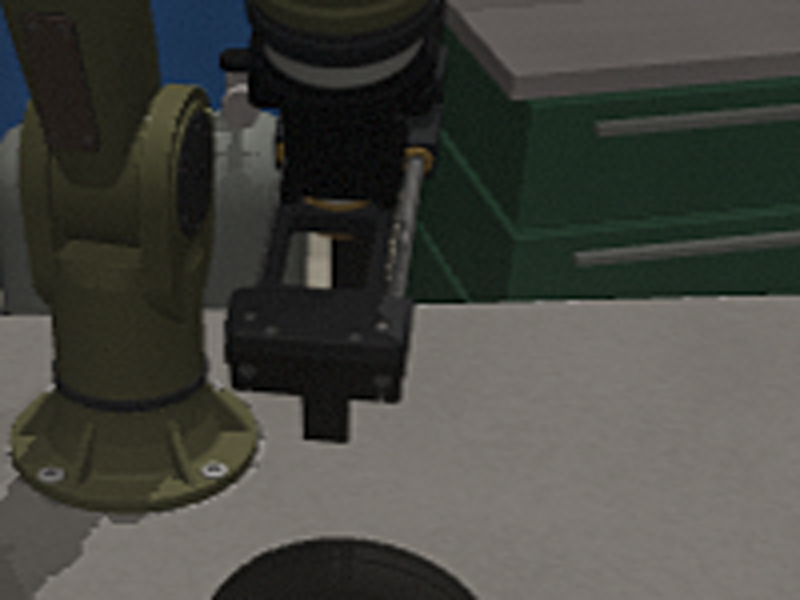

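Emit:
servo_tool([
  {"travel": [0, 0.005, 0.016], "angular": [0, 0, 0]},
  {"travel": [0, 0.005, 0.016], "angular": [0, 0, 0]},
  {"travel": [0, 0, 0], "angular": [0, 0, 0]},
])

```text
time: 7.35
position: [0.4846, 0.1321, 0.3019]
tool_rot: [-2.241, -1.842, 0.277]
ft_force: [-0.2, -0.5, -0.4]
grip_width: 0.998
```

```bash
cat >> h.py <<'E'
def tip():
    s=ctrl.get_state(); p=np.array(s['position']); R=cv2.Rodrigues(np.array(s['tool_rot'],float))[0]
    for l in (.0435,.0535):
        d=p+R@[0,l,-.019]-A-[0,0,.0875]; print('tip l=%.4f: ax %.4f ey %.4f over crest %.4f'%(l,d@ax,d@ey,d[2]))
    for a in(.011,-.008): print('graspB/A dist', np.linalg.norm(p+R@[0,0,-.008 if a>0 else -.038]-A))
E
python3 -c "
from h import *
where(); tip()"
```

```text
t 7.35 pos [0.4846 0.1321 0.3019] rel ax -0.0492 ey -0.0110 tip-over-crest 0.0284 F [-0.21 -0.48 -0.43] tx 78.8 z [-0.287  0.055 -0.956] q [ 0.33  0.27 -0.7   1.4   0.02  1.79 -0.56] g 0.9976070750512276
tip l=0.0435: ax -0.0020 ey -0.0111 over crest 0.0449
tip l=0.0535: ax 0.0075 ey -0.0111 over crest 0.0420
graspB/A dist 0.14293570324383184
graspB/A dist 0.16802561309547354
```

Emit:
servo_tool([
  {"travel": [0, 0.0015, 0.005], "angular": [0, 0, 0]},
  {"travel": [0, 0.001, 0.003], "angular": [0, 0, 0]},
  {"travel": [0, 0.001, 0.002], "angular": [0, 0, 0]},
  {"travel": [0, 0.001, 0.002], "angular": [0, 0, 0]},
  {"travel": [0, 0.001, 0.002], "angular": [0, 0, 0]},
])

```text
time: 7.85
position: [0.4866, 0.1321, 0.288]
tool_rot: [-2.241, -1.842, 0.274]
ft_force: [1.2, -0.0, 0.6]
grip_width: 1.0
```

Emit:
servo_tool([
  {"travel": [0, 0.0006, 0.002], "angular": [0, 0, 0]},
  {"travel": [0, 0.0006, 0.002], "angular": [0, 0, 0]},
  {"travel": [0, 0.0006, 0.002], "angular": [0, 0, 0]},
])

```text
time: 8.15
position: [0.4864, 0.1321, 0.2815]
tool_rot: [-2.241, -1.841, 0.275]
ft_force: [-0.6, 0.1, -0.3]
grip_width: 1.002
```

Emit:
servo_tool([
  {"travel": [0, 0.0006, 0.002], "angular": [0, 0, 0]},
  {"travel": [0, 0.0006, 0.002], "angular": [0, 0, 0]},
  {"travel": [0, 0.0006, 0.002], "angular": [0, 0, 0]},
])

```text
time: 8.45
position: [0.4864, 0.1321, 0.2752]
tool_rot: [-2.241, -1.841, 0.275]
ft_force: [1.2, 0.4, -0.3]
grip_width: 1.0
```

```bash
python3 -c "
from h import *
where(); tip(); im=snap('scene','s8'); c=im[80:160,250:350,::-1]; cv2.imwrite('pics/s8c.png',cv2.resize(c,None,fx=6,fy=6,interpolation=cv2.INTER_CUBIC))"
```

```text
t 8.45 pos [0.4864 0.1321 0.2752] rel ax -0.0474 ey -0.0107 tip-over-crest 0.0017 F [ 1.25  0.36 -0.31] tx 78.8 z [-0.286  0.056 -0.957] q [ 0.34  0.28 -0.7   1.44  0.02  1.73 -0.56] g 1.0002719380845977
tip l=0.0435: ax -0.0003 ey -0.0108 over crest 0.0182
tip l=0.0535: ax 0.0093 ey -0.0108 over crest 0.0153
graspB/A dist 0.11740108078882792
graspB/A dist 0.1417191977363527
```

View pics/s8c.png

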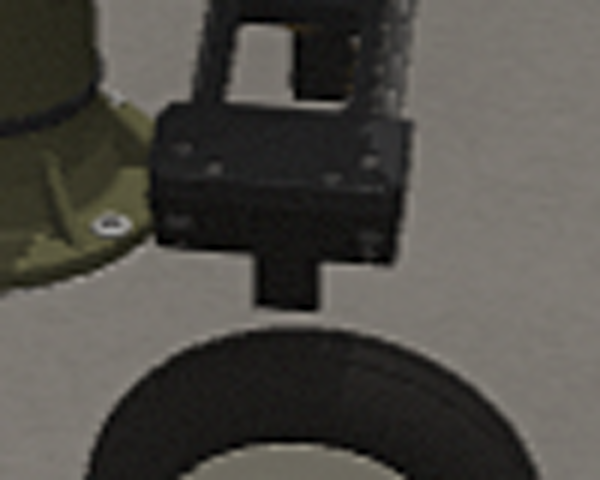

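Emit:
servo_tool([
  {"travel": [0, -0.001, 0.003], "angular": [0, 0, 0]},
  {"travel": [0, -0.001, 0.003], "angular": [0, 0, 0]},
  {"travel": [0, -0.001, 0.003], "angular": [0, 0, 0]},
  {"travel": [0, 0, 0], "angular": [0, 0, 0]},
])

```text
time: 8.9
position: [0.4805, 0.1332, 0.2673]
tool_rot: [-2.24, -1.842, 0.276]
ft_force: [0.2, 0.3, 1.1]
grip_width: 1.0
```

Emit:
servo_tool([
  {"travel": [0, 0.0003, 0.001], "angular": [0, 0, 0]},
  {"travel": [0, 0.0003, 0.001], "angular": [0, 0, 0]},
  {"travel": [0, 0.0003, 0.001], "angular": [0, 0, 0]},
])

```text
time: 9.2
position: [0.4811, 0.1332, 0.2645]
tool_rot: [-2.241, -1.841, 0.274]
ft_force: [0.2, -0.1, 0.4]
grip_width: 0.999
```

```bash
python3 -c "
from h import *
where(); tip()"
```

```text
t 9.2 pos [0.4811 0.1332 0.2645] rel ax -0.0529 ey -0.0106 tip-over-crest -0.0090 F [ 0.23 -0.07  0.39] tx 78.8 z [-0.286  0.057 -0.957] q [ 0.34  0.27 -0.7   1.48  0.02  1.71 -0.55] g 0.9987010867326547
tip l=0.0435: ax -0.0057 ey -0.0108 over crest 0.0074
tip l=0.0535: ax 0.0038 ey -0.0108 over crest 0.0045
graspB/A dist 0.10999491870352117
graspB/A dist 0.13299736165188036
```

Emit:
servo_tool([
  {"travel": [0, 0.0003, 0.001], "angular": [0, 0, 0]},
  {"travel": [0, 0.0003, 0.001], "angular": [0, 0, 0]},
])

```text
time: 9.4
position: [0.481, 0.1332, 0.2623]
tool_rot: [-2.241, -1.841, 0.275]
ft_force: [-0.3, 0.1, 0.3]
grip_width: 0.999
```

Emit:
servo_tool([
  {"travel": [0, 0.0003, 0.001], "angular": [0, 0, 0]},
  {"travel": [0, 0.0003, 0.001], "angular": [0, 0, 0]},
])

```text
time: 9.6
position: [0.481, 0.1332, 0.2602]
tool_rot: [-2.241, -1.841, 0.275]
ft_force: [-1.0, 0.3, 0.2]
grip_width: 0.998
```

Emit:
servo_tool([
  {"travel": [0, 0.0003, 0.001], "angular": [0, 0, 0]},
  {"travel": [0, 0.0003, 0.001], "angular": [0, 0, 0]},
])

```text
time: 9.8
position: [0.4809, 0.1332, 0.2582]
tool_rot: [-2.241, -1.841, 0.275]
ft_force: [0.7, 0.3, 0.1]
grip_width: 1.003
```

```bash
python3 -c "
from h import *
where(); tip(); im=snap('scene','s9'); c=im[80:160,250:350,::-1]; cv2.imwrite('pics/s9c.png',cv2.resize(c,None,fx=6,fy=6,interpolation=cv2.INTER_CUBIC))"
```

```text
t 9.8 pos [0.4809 0.1332 0.2582] rel ax -0.0530 ey -0.0106 tip-over-crest -0.0153 F [0.65 0.32 0.14] tx 78.8 z [-0.286  0.056 -0.957] q [ 0.34  0.27 -0.7   1.49  0.02  1.7  -0.55] g 1.0034339371306586
tip l=0.0435: ax -0.0059 ey -0.0108 over crest 0.0011
tip l=0.0535: ax 0.0037 ey -0.0108 over crest -0.0018
graspB/A dist 0.10452558640005945
graspB/A dist 0.127084748672843
```

View pics/s9c.png

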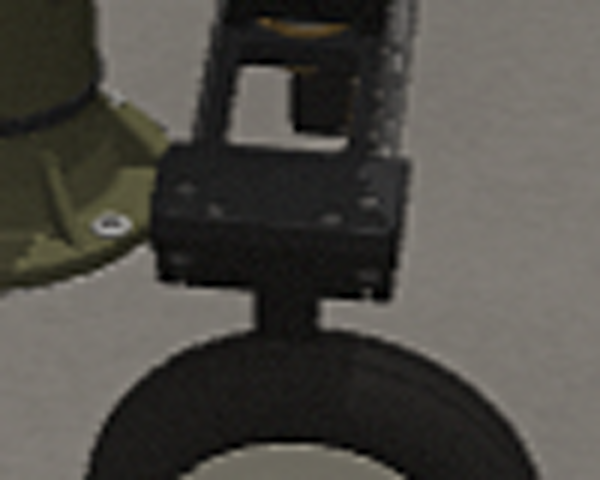

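Emit:
servo_tool([
  {"travel": [0, 0.0003, 0.001], "angular": [0, 0, 0]},
  {"travel": [0, 0.0003, 0.001], "angular": [0, 0, 0]},
])

```text
time: 10.05
position: [0.4809, 0.1332, 0.2561]
tool_rot: [-2.241, -1.841, 0.275]
ft_force: [-0.8, -0.2, -0.7]
grip_width: 1.001
```

Emit:
servo_tool([
  {"travel": [0, 0.0003, 0.001], "angular": [0, 0, 0]},
  {"travel": [0, 0.0, 0.0], "angular": [0, 0, 0]},
])

```text
time: 10.25
position: [0.4809, 0.1331, 0.2549]
tool_rot: [-2.241, -1.841, 0.275]
ft_force: [-0.2, 0.6, -0.0]
grip_width: 0.999
```

Emit:
servo_tool([
  {"travel": [0, 0.0003, 0.001], "angular": [0, 0, 0]},
  {"travel": [0, 0.0, 0.0], "angular": [0, 0, 0]},
])

```text
time: 10.45
position: [0.4809, 0.1332, 0.2539]
tool_rot: [-2.241, -1.841, 0.275]
ft_force: [-0.0, -0.1, -0.5]
grip_width: 1.003
```

```bash
python3 -c "
from h import *
where(); tip(); im=snap('scene','s10'); c=im[110:160,260:340,::-1].astype(int); c=np.clip((c-15)*5,0,255).astype(np.uint8); cv2.imwrite('pics/s10c.png',cv2.resize(c,None,fx=9,fy=9,interpolation=cv2.INTER_CUBIC))"
```

```text
t 10.45 pos [0.4809 0.1332 0.2539] rel ax -0.0530 ey -0.0107 tip-over-crest -0.0196 F [-0.05 -0.09 -0.46] tx 78.8 z [-0.286  0.056 -0.956] q [ 0.34  0.27 -0.7   1.49  0.02  1.69 -0.55] g 1.0034795066982616
tip l=0.0435: ax -0.0059 ey -0.0108 over crest -0.0031
tip l=0.0535: ax 0.0037 ey -0.0108 over crest -0.0060
graspB/A dist 0.10090695442920511
graspB/A dist 0.12314633999509016
```

View pics/s10c.png

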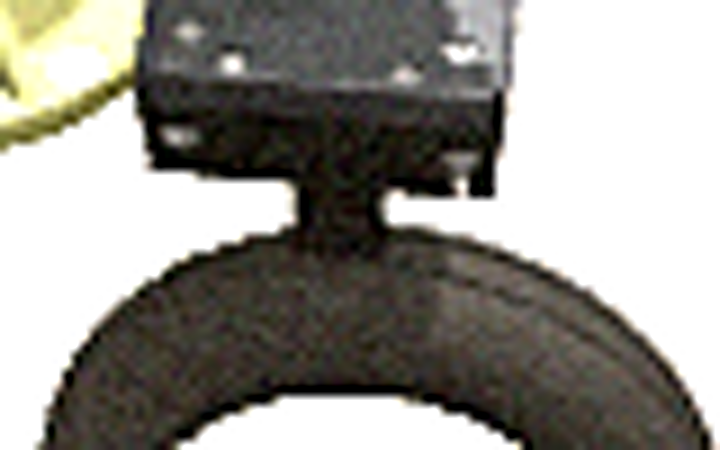

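Emit:
servo_tool([
  {"travel": [0, 0.0003, 0.001], "angular": [0, 0, 0]},
  {"travel": [0, 0.0, 0.0], "angular": [0, 0, 0]},
])

```text
time: 10.7
position: [0.4811, 0.1333, 0.2533]
tool_rot: [-2.241, -1.842, 0.274]
ft_force: [-0.1, -0.2, 0.5]
grip_width: 0.997
```

Emit:
servo_tool([
  {"travel": [0, 0.0003, 0.001], "angular": [0, 0, 0]},
  {"travel": [0, 0.0, 0.0], "angular": [0, 0, 0]},
])

```text
time: 10.9
position: [0.4811, 0.1335, 0.253]
tool_rot: [-2.241, -1.842, 0.273]
ft_force: [-1.2, 0.6, 4.8]
grip_width: 1.002
```

Contact at last: 4.8 N with the TCP at z = 0.253. Now the flick towards +y, lifting as the hand goes.

Emit:
servo_tool([
  {"travel": [0.022, 0, 0], "angular": [0, 0, 0]},
  {"travel": [0.022, -0.005, -0.016], "angular": [0, 0, 0]},
  {"travel": [0.01, -0.008, -0.025], "angular": [0, 0, 0]},
])

```text
time: 11.2
position: [0.4899, 0.1877, 0.2941]
tool_rot: [-2.237, -1.842, 0.278]
ft_force: [0.0, 0.4, 0.9]
grip_width: 0.999
```

```bash
cat >> h.py <<'E'
def valve(im):
    # unroll wheel face around the rim: dark radial stem on pale rim at r 22..40 mm
    g=cv2.cvtColor(im,cv2.COLOR_RGB2GRAY).astype(np.float32)
    qs=np.radians(np.arange(0,360,2)); rs=np.arange(.028,.044,.002)
    out=[]
    for q in qs:
        v=[]
        for r in rs:
            u=proj('scene',A+ax*.016+r*(np.cos(q)*np.array([0,0,1])-np.sin(q)*ey)); v.append(cv2.getRectSubPix(g,(1,1),(float(u[0]),float(u[1])))[0,0])
        out.append(np.mean(v))
    return np.degrees(qs),np.array(out)
E
python3 - <<'E'
from h import *
where()
im=cv2.imread('pics/s10.png')[:,:,::-1].copy(); d,o=valve(im); print(d[::3].astype(int)); print(o[::3].astype(int))
t0=ctrl.get_state()['time']; im=snap('scene','w1'); print(t0,ctrl.get_state()['time']); d,o=valve(im); print(o[::3].astype(int))
E
```

```text
t 11.2 pos [0.4899 0.1877 0.2941] rel ax -0.0547 ey 0.0446 tip-over-crest 0.0206 F [0.02 0.42 0.95] tx 78.9 z [-0.289  0.056 -0.956] q [ 0.25  0.32 -0.72  1.37  0.03  1.77 -0.67] g 0.998669647495381
[  0   6  12  18  24  29  36  42  48  54  59  66  72  78  84  90  96 102
 108 114 119 126 132 138 144 150 156 162 168 174 180 186 192 198 204 210
 216 222 228 234 239 246 252 258 264 270 276 282 288 294 300 306 312 318
 324 330 336 342 348 354]
[104 104 104  88  82  99 105 104 105  98  82  41  24  25  69 103 107  98
  89  84  93 105 104 102  93  89  88  88  88  86  86  86  93  99  93  83
  91 100 105 105 104 104 105 105 104 104 105 105 105  88  84  97 104 104
 104 104 104 104 104 104]
11.2 11.25
[103 104 106  76  26  22  75 103 104 102  89  83  90 103 104 103 104 103
 103 104 103 103 103 101  93  87  88  87  87  85  86  85  91  97 102 103
 103 104 104 103 104 102  89  84  93 102 104 104 104 103 104 103 103 103
 103 104  92  81  92 104]
```

```bash
cat >> h.py <<'E'
def qang(im):
    d,o=valve(im); w=np.clip(60-o,0,None); i=np.argmax(np.convolve(np.r_[w[-4:],w,w[:4]],np.ones(9),'valid'))
    k=(np.arange(-8,9)+i)%len(d); r=np.arange(-8,9)*2.
    return (d[i]+(w[k]*r).sum()/max(w[k].sum(),1e-6))%360
def track(n):
    import json,os
    L=json.load(open('tr.json')) if os.path.exists('tr.json') else []
    for i in range(n):
        t=float(ctrl.get_state()['time']); im=ctrl.get_image('scene'); L.append((t,float(qang(im)))); print(L[-1])
    json.dump(L,open('tr.json','w'))
E
python3 - <<'E'
from h import *
im=cv2.imread('pics/w1.png')[:,:,::-1].copy(); import json; json.dump([(11.2,float(qang(im)))],open('tr.json','w'))
track(5)
E
cat tr.json
```

```text
(11.25, 18.221482489276514)
(11.3, 9.308355434410238)
(11.35, 0.10839310466974723)
(11.4, 351.0214675819247)
(11.45, 341.91904987815644)
[[11.2, 27.15121005333524], [11.25, 18.221482489276514], [11.3, 9.308355434410238], [11.35, 0.10839310466974723], [11.4, 351.0214675819247], [11.45, 341.91904987815644]]
```

The wheel spins at about -182°/s (-3.2 rad/s), falling steadily. I'll bring the hand back over the crest, well clear, while it runs free.

Emit:
servo_tool([
  {"travel": [-0.02, 0, 0], "angular": [0, 0, 0]},
  {"travel": [-0.02, 0, 0], "angular": [0, 0, 0]},
  {"travel": [0, 0.003, 0.01], "angular": [0, 0, 0]},
  {"travel": [0, 0.002, 0.006], "angular": [0, 0, 0]},
  {"travel": [0, 0, 0], "angular": [0, 0, 0]},
])

```text
time: 12.0
position: [0.4824, 0.1472, 0.2766]
tool_rot: [-2.239, -1.841, 0.278]
ft_force: [-0.9, -0.7, 0.2]
grip_width: 1.001
```

Run:
```python
from h import *
where(); track(3); where()
```

```text
t 12.0 pos [0.4824 0.1472 0.2766] rel ax -0.0543 ey 0.0034 tip-over-crest 0.0031 F [-0.92 -0.68  0.25] tx 78.9 z [-0.289  0.056 -0.956] q [ 0.32  0.28 -0.71  1.44  0.02  1.74 -0.58] g 1.0005605471625538
(12.0, 245.47448004200294)
(12.05, 237.57242679809838)
(12.1, 229.9098526150009)
t 12.15 pos [0.4831 0.1478 0.2781] rel ax -0.0537 ey 0.0041 tip-over-crest 0.0046 F [ 0.18  0.58 -0.14] tx 78.9 z [-0.287  0.057 -0.956] q [ 0.32  0.28 -0.71  1.44  0.02  1.74 -0.58] g 1.0001712600913484
```

Emit:
servo_tool([
  {"travel": [-0.002, 0.001, 0.005], "angular": [0, 0, 0]},
  {"travel": [-0.002, 0.001, 0.005], "angular": [0, 0, 0]},
  {"travel": [0, 0, 0], "angular": [0, 0, 0]},
  {"travel": [0, 0, 0], "angular": [0, 0, 0]},
  {"travel": [0, 0, 0], "angular": [0, 0, 0]},
])

```text
time: 12.65
position: [0.4816, 0.1433, 0.2682]
tool_rot: [-2.241, -1.842, 0.274]
ft_force: [0.1, -0.6, 0.5]
grip_width: 1.0
```

Emit:
servo_tool([
  {"travel": [0, 0, 0], "angular": [0, 0, 0]},
  {"travel": [0, 0, 0], "angular": [0, 0, 0]},
  {"travel": [0, 0, 0], "angular": [0, 0, 0]},
  {"travel": [0, 0, 0], "angular": [0, 0, 0]},
  {"travel": [0, 0, 0], "angular": [0, 0, 0]},
])

```text
time: 13.15
position: [0.4816, 0.1432, 0.2681]
tool_rot: [-2.241, -1.841, 0.275]
ft_force: [-0.5, -0.6, -0.1]
grip_width: 1.0
```

Run:
```python
from h import *
where(); track(3); where()
```

```text
t 13.15 pos [0.4816 0.1432 0.2681] rel ax -0.0543 ey -0.0006 tip-over-crest -0.0054 F [-0.48 -0.62 -0.14] tx 78.8 z [-0.286  0.056 -0.957] q [ 0.33  0.28 -0.7   1.46  0.02  1.72 -0.57] g 0.9996050506655291
(13.15, 56.907847679213475)
(13.2, 47.90453993939962)
(13.25, 39.1365104026219)
t 13.3 pos [0.4815 0.1432 0.2681] rel ax -0.0543 ey -0.0006 tip-over-crest -0.0054 F [-0.05 -0.16  0.56] tx 78.8 z [-0.286  0.056 -0.957] q [ 0.33  0.28 -0.7   1.46  0.02  1.72 -0.57] g 1.0001789762913447
```

Emit:
servo_tool([
  {"travel": [0, 0, 0], "angular": [0, 0, 0]},
  {"travel": [0, 0, 0], "angular": [0, 0, 0]},
  {"travel": [0, 0, 0], "angular": [0, 0, 0]},
  {"travel": [0, 0, 0], "angular": [0, 0, 0]},
  {"travel": [0, 0, 0], "angular": [0, 0, 0]},
])

```text
time: 13.8
position: [0.4815, 0.1433, 0.2681]
tool_rot: [-2.241, -1.842, 0.275]
ft_force: [0.0, -0.4, -0.2]
grip_width: 1.003
```

Emit:
servo_tool([
  {"travel": [0, 0, 0], "angular": [0, 0, 0]},
  {"travel": [0, 0, 0], "angular": [0, 0, 0]},
  {"travel": [0, 0, 0], "angular": [0, 0, 0]},
  {"travel": [0, 0, 0], "angular": [0, 0, 0]},
  {"travel": [0, 0, 0], "angular": [0, 0, 0]},
])

```text
time: 14.3
position: [0.4815, 0.1432, 0.268]
tool_rot: [-2.241, -1.841, 0.275]
ft_force: [0.3, -0.3, -0.3]
grip_width: 1.001
```

Run:
```python
from h import *
where(); track(3); where()
```

```text
t 14.3 pos [0.4815 0.1432 0.268 ] rel ax -0.0544 ey -0.0006 tip-over-crest -0.0055 F [ 0.32 -0.32 -0.35] tx 78.8 z [-0.286  0.056 -0.956] q [ 0.33  0.28 -0.7   1.46  0.02  1.72 -0.57] g 1.0014987369285144
(14.3, 221.5444076865582)
(14.35, 214.47373319109465)
(14.4, 207.8755979899232)
t 14.45 pos [0.4815 0.1433 0.2681] rel ax -0.0544 ey -0.0006 tip-over-crest -0.0054 F [0.4  0.35 0.59] tx 78.8 z [-0.286  0.056 -0.957] q [ 0.33  0.28 -0.7   1.46  0.02  1.72 -0.57] g 0.9993846920869861
```

Emit:
servo_tool([
  {"travel": [0, 0.0015, 0.005], "angular": [0, 0, 0]},
  {"travel": [0, 0.0015, 0.005], "angular": [0, 0, 0]},
  {"travel": [0, 0, 0], "angular": [0, 0, 0]},
  {"travel": [0, 0, 0], "angular": [0, 0, 0]},
])

```text
time: 14.85
position: [0.4813, 0.1432, 0.2574]
tool_rot: [-2.24, -1.841, 0.275]
ft_force: [1.1, -0.7, 0.1]
grip_width: 0.999
```

```bash
cat > fit.py <<'E'
from h import *
import json
from scipy.optimize import least_squares
def fit(v=True):
    L=np.array(json.load(open('tr.json'))); t=L[:,0]-11.2; m=np.radians(L[:,1])
    def res(p):
        q=p[0]+p[1]*t+.5*p[2]*t*t; e=q+p[3]*np.cos(q)+p[4]*np.sin(q)-m; return (e+np.pi)%(2*np.pi)-np.pi
    best=min((least_squares(res,[m[0],w,.05,0,0]) for w in (-2.8,-2.9,-3.,-3.1)),key=lambda r:r.cost); p=best.x
    if v: print('fit',p.round(4),'rms deg',np.degrees(np.sqrt((best.fun**2).mean())))
    return p
def q_at(p,t): t=t-11.2; return np.degrees(p[0]+p[1]*t+.5*p[2]*t*t)
E
python3 - <<'E'
from fit import *
where(); tip(); track(3); where(); p=fit(); t=float(ctrl.get_state()['time']); print(t,q_at(p,t)%360, 'omega',np.degrees(p[1]+p[2]*(t-11.2)))
for tt in np.arange(t,t+4,.01):
    if (q_at(p,tt)%360)>359 or (q_at(p,tt)%360)<.8: print(round(tt,2),q_at(p,tt)%360)
E
```

```text
t 14.85 pos [0.4813 0.1432 0.2574] rel ax -0.0546 ey -0.0007 tip-over-crest -0.0161 F [ 1.12 -0.74  0.09] tx 78.8 z [-0.287  0.056 -0.956] q [ 0.33  0.28 -0.7   1.48  0.02  1.7  -0.57] g 0.99929161993974
tip l=0.0435: ax -0.0074 ey -0.0009 over crest 0.0003
tip l=0.0535: ax 0.0022 ey -0.0009 over crest -0.0026
graspB/A dist 0.10405497165066284
graspB/A dist 0.12639660640884398
(14.85, 133.82045644745617)
(14.9, 127.51847288036814)
(14.95, 120.25854651152748)
t 15.0 pos [0.4815 0.1433 0.2578] rel ax -0.0543 ey -0.0006 tip-over-crest -0.0157 F [-0.32  0.39 -1.46] tx 78.8 z [-0.286  0.057 -0.957] q [ 0.33  0.28 -0.7   1.48  0.02  1.7  -0.57] g 0.9998600316531573
fit [ 0.4449 -3.0088  0.047   0.0082  0.0375] rms deg 0.6574589375077677
15.0 109.85969165563688 omega -162.1534048362479
15.68 0.21821651421976185
17.97 0.14559022341950367
```

The fit is good (0.7° rms): twelve o'clock comes at t = 15.68 s, at -160°/s. The finger hovers 4.5 mm above the tread, and I'll start the drop at 15.55 s.

Emit:
servo_tool([
  {"travel": [0, 0, 0], "angular": [0, 0, 0]},
  {"travel": [0, 0, 0], "angular": [0, 0, 0]},
  {"travel": [0, 0, 0], "angular": [0, 0, 0]},
  {"travel": [0, 0, 0], "angular": [0, 0, 0]},
])

```text
time: 15.4
position: [0.4815, 0.1433, 0.2577]
tool_rot: [-2.241, -1.842, 0.274]
ft_force: [0.7, 0.1, 0.1]
grip_width: 0.998
```

Run:
```python
from fit import *
track(3); where(); p=fit(); t=float(ctrl.get_state()['time']); print(t,q_at(p,t)%360,'omega',np.degrees(p[1]+p[2]*(t-11.2)))
```

```text
(15.4, 44.75198746211657)
(15.45, 36.18541536653763)
(15.5, 27.81006204878736)
t 15.55 pos [0.4815 0.1433 0.2576] rel ax -0.0544 ey -0.0006 tip-over-crest -0.0159 F [-0.26 -1.1   0.25] tx 78.8 z [-0.286  0.056 -0.957] q [ 0.33  0.28 -0.7   1.48  0.02  1.7  -0.57] g 0.9980179967854955
fit [ 0.457  -3.0074  0.0412 -0.0086  0.0507] rms deg 0.669445899314689
15.55 18.9724728391667 omega -162.03896035437884
```

Emit:
servo_tool([
  {"travel": [0, 0.0017, 0.0057], "angular": [0, 0, 0]},
  {"travel": [0, 0.0003, 0.001], "angular": [0, 0, 0]},
  {"travel": [0, 0, 0], "angular": [0, 0, 0]},
  {"travel": [0, 0, 0], "angular": [0, 0, 0]},
])

```text
time: 15.95
position: [0.4821, 0.1442, 0.2529]
tool_rot: [-2.241, -1.843, 0.27]
ft_force: [-0.7, 1.2, 11.6]
grip_width: 0.999
```

Run:
```python
from h import *
where()
for i in range(2):
    im=snap('scene','b%d'%i); print(ctrl.get_state()['time'],qang(im))
c=im[115:215,250:350,::-1]; cv2.imwrite('pics/b1c.png',cv2.resize(c,None,fx=6,fy=6,interpolation=cv2.INTER_CUBIC)); where()
```

```text
t 15.95 pos [0.4821 0.1442 0.2529] rel ax -0.0540 ey 0.0004 tip-over-crest -0.0206 F [-0.74  1.24 11.59] tx 78.9 z [-0.283  0.057 -0.957] q [ 0.33  0.28 -0.7   1.49  0.02  1.69 -0.57] g 0.9987122754142951
16.0 2.188541529551588
16.05 2.2240477702885917
t 16.05 pos [0.4821 0.1442 0.2529] rel ax -0.0540 ey 0.0004 tip-over-crest -0.0206 F [-1.33  0.45 11.03] tx 78.9 z [-0.283  0.058 -0.957] q [ 0.33  0.28 -0.7   1.49  0.02  1.69 -0.57] g 0.9974033557989819
```

View pics/b1c.png

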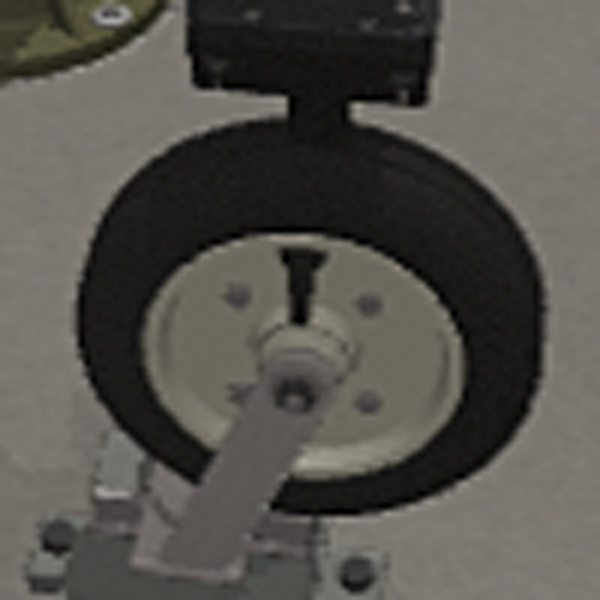

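The wheel stands with the valve about 2° from twelve o'clock, under 11 N of finger force. I'll unload gently, straight up.

Emit:
servo_tool([
  {"travel": [0, 0, 0], "angular": [0, 0, 0]},
  {"travel": [0, -0.00015, -0.0005], "angular": [0, 0, 0]},
  {"travel": [0, -0.00015, -0.0005], "angular": [0, 0, 0]},
  {"travel": [0, -0.00015, -0.0005], "angular": [0, 0, 0]},
  {"travel": [0, -0.00015, -0.0005], "angular": [0, 0, 0]},
])

```text
time: 16.55
position: [0.4818, 0.1435, 0.2533]
tool_rot: [-2.241, -1.842, 0.273]
ft_force: [0.2, -0.2, 3.5]
grip_width: 0.994
```

Emit:
servo_tool([
  {"travel": [0, -0.00015, -0.0005], "angular": [0, 0, 0]},
  {"travel": [0, -0.00015, -0.0005], "angular": [0, 0, 0]},
  {"travel": [0, -0.00015, -0.0005], "angular": [0, 0, 0]},
  {"travel": [0, -0.0006, -0.002], "angular": [0, 0, 0]},
  {"travel": [0, -0.003, -0.01], "angular": [0, 0, 0]},
])

```text
time: 17.05
position: [0.4806, 0.1429, 0.2659]
tool_rot: [-2.239, -1.84, 0.278]
ft_force: [0.2, 0.5, -0.2]
grip_width: 0.998
```

Run:
```python
from h import *
where()
for i in range(3): im=snap('scene','d%d'%i); print(ctrl.get_state()['time'],qang(im))
```

```text
t 17.05 pos [0.4806 0.1429 0.2659] rel ax -0.0551 ey -0.0012 tip-over-crest -0.0076 F [ 0.19  0.5  -0.21] tx 78.8 z [-0.289  0.056 -0.956] q [ 0.33  0.28 -0.7   1.47  0.02  1.72 -0.57] g 0.9978774139787068
17.1 3.1968497726505953
17.15 3.1330582967210914
17.2 3.3486068496800265
```

Emit:
servo_tool([
  {"travel": [0, -0.006, -0.02], "angular": [0, 0, 0]},
  {"travel": [0, -0.006, -0.02], "angular": [0, 0, 0]},
  {"travel": [0, -0.006, -0.02], "angular": [0, 0, 0]},
  {"travel": [0, -0.006, -0.02], "angular": [0, 0, 0]},
  {"travel": [0, 0, 0], "angular": [0, 0, 0]},
])

```text
time: 17.7
position: [0.4828, 0.1439, 0.3528]
tool_rot: [-2.242, -1.844, 0.269]
ft_force: [0.1, 0.2, -0.1]
grip_width: 0.997
```

Run:
```python
from h import *
where()
for i in range(4): im=snap('scene','e%d'%i); print(ctrl.get_state()['time'],qang(im))
a=cv2.imread('pics/scene0.png').astype(int); d=np.abs(im[:,:,::-1].astype(int)-a).max(2)
for n,(x0,x1,y0,y1) in dict(spanner=(190,225,190,250),gauge=(355,385,195,250),jar=(285,330,245,290)).items(): print(n,(d[y0:y1,x0:x1]>40).sum(), np.percentile(d[y0:y1,x0:x1],99))
where()
```

```text
t 17.7 pos [0.4828 0.1439 0.3528] rel ax -0.0533 ey 0.0002 tip-over-crest 0.0793 F [ 0.06  0.25 -0.09] tx 78.8 z [-0.282  0.057 -0.958] q [ 0.31  0.27 -0.71  1.31  0.01  1.88 -0.59] g 0.9973299215278013
17.75 3.3339275680046376
17.8 3.331756774358367
17.85 3.301563267247701
17.9 3.310997820125167
spanner 182 44.0
gauge 0 8.0
jar 5 38.0
t 17.9 pos [0.4815 0.1429 0.3492] rel ax -0.0543 ey -0.0009 tip-over-crest 0.0757 F [-0.35 -0.91 -0.03] tx 78.8 z [-0.288  0.056 -0.956] q [ 0.31  0.27 -0.71  1.31  0.01  1.87 -0.59] g 0.9991581670093914
```

View pics/e3.png

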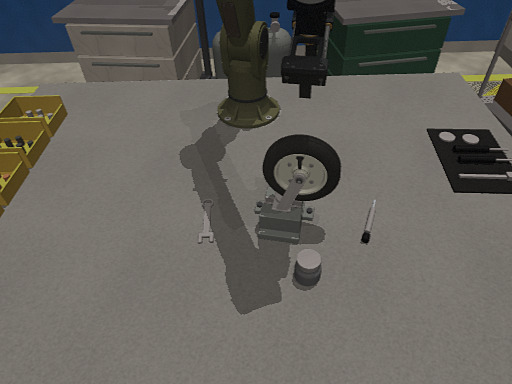

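The wheel stands still at about 3°, with the valve upright at about (300,160). The hand is well clear, at (305,85). The jar (308,262), gauge (369,222) and spanner (207,222) are where they were; the pixel changes at the spanner are the arm's shadow.

```bash
python3 -c "
from bench import ctrl
print(ctrl.close_job())"
```

```text
the job is handed in; nothing more can be done
None
```

I flicked the wheel, let it run free, and braked it with the valve almost at twelve o'clock. The job was handed in at about 18 s; `close_job` gives no verdict.

- **Spin:** I touched the crest with one fingertip (4.8 N) and flicked the tyre. The wheel turned at about 3 rad/s (roughly half a turn a second) and ran untouched for about 4.5 s, losing about 0.04 rad/s each second.
- **Brake:** A timed fingertip press stopped the wheel with the valve about 2° from twelve o'clock. I held it there for about 0.4 s at 11 N before easing off, then lifted the hand straight up.
- **Last checks:** After the lift the wheel stood still at about 3.3°, steady over four pictures. The hand was well clear, with wrist force within noise. The spanner, gauge and jar look unmoved; the only notable picture change was the arm's shadow across the spanner.

**Disagreements:**
- The real fingertip sat about 30 mm further back along the tool than the text says. Both the cameras and the touch on the tyre showed this.
- Because of that I could not be sure where the grasp point really was. I touched with one tilted finger of the open gripper, so the grasp point stayed about 100 mm or more from the axle by my estimate on either reading.
- The wheel came off the finger faster than the roughly 2.5 rad/s I planned, probably because the arm overshot.

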